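# Hang the weighted bracket level on the stand's pin

## Robot

A 6-joint arm with a two-finger parallel gripper is mounted at the origin on the work surface. World frame = base frame: x ahead of the robot, y to its left, z up, the work surface at z = 0. Lengths are in m, angles in rad, forces in N, time in s.
With the tool pointing down it reaches from about 0.35 to 0.725 m from the base axis. Payload 4.3 kg.
Tool frame: the origin (TCP) lies at the very end of the fingers, on their centre line; the grasp point (between the pads) lies ctrl.tcp_to_grasp behind it (ctrl.tcp_to_grasp is the distance from the TCP to the grasp point, in m); z points along the fingers, y is the direction in which the jaws open and shut (so a half turn about z gives the same grasp; the last joint's range is limited). The gripper opens to 85 mm and grips with 20 to 120 N. Pads are 22 mm wide; open, the fingers measure 114 mm over their backs; the gripper's body (76 mm by 85 mm) begins 54 mm behind the grasp point. The pads swing forward as they close: fully open they stand 13 mm farther back than shut.
Start: joints at [1.06, 0.377, 0.081, 1.274, 0, 1.46], TCP at [0.224, 0.529, 0.231] pointing down, gripper open.
Joint ranges: [-2.72, 2.72], [-0.84, 1.66], [-1.02, 1.22], [-1.77, 2.12], [-1.37, 1.28], [-3.14, 3.14]. Speed limits (rad/s): [2.57, 2.57, 3.14, 3.14, 3.14, 3.14].

## Interface

Orientations are given as a rotation vector (axis times angle).
In Python, from station import monitor, vision, workorder, ctrl gives the robot as it stands.
- The arm moves only by the shell command python3 -m inch 'ROWS' [FORCE]. ROWS is JSON, a list of rows, each a list of 7 numbers: the closure, from -1 (fully open) to 1 (shut), then the shift along the tool's x, y, z in cm, then the turn, a rotation vector about the tool's x, y, z in rad. A call has 1 to 10 rows; each row is the pose to reach, as a shift and turn from the pose commanded when the call began, along the tool's axes at that moment; what a row does not reach only later rows make up. A row lasts 1/12 s, in which the tool goes at most 41.7 mm and 7.16 degrees, less where a joint would pass 70% of its speed; a pose out of reach is approached as far as the arm can. A call with a gripper value outside its range is refused whole. The fingers move at their own pace and stop on an object; FORCE is the grip in N (left out, the last holds). Time passes only in rows, so rows that repeat a pose let the fingers close. It gives the time, the measured TCP pose, the force and the opening at its end, in the units of the state.
- monitor.state(): the state, without advancing time (a new reading comes with each control period).
- vision.capture(name): name is "scene" or "top" or "wrist"; returns a dict with "image" (400x640x3 uint8, red, green, blue), "K" (3x3 intrinsics, pixels), "R" (3x3) and "t" (3): a world point X has camera coordinates R X + t. Camera axes: x right, y down, z forward; pixel columns grow to the right and rows downward; lengths in m; the calibration is good to about 2 mm. The wrist camera is an equidistant fisheye: a pixel r from the principal point sees the ray r / f radians off the axis. A picture is of the moment at which its call begins. There is no depth.
- workorder.close_job(): hands the job in, once; it reports no verdict.
The state is a dict: "time": time; "qpos": joint angles; "dq": joint speeds; "effort": joint torques, N m; "tcp_pos": TCP position; "eef_rot": TCP orientation; "contact_force": force on the tool from outside, world axes, zero at the start; "wrist_torque": the same for the moment, N m; "opening": finger opening in m.
Only numpy, scipy, OpenCV 4.12 (cv2) and the standard library are available. Lean on these libraries where they do the work, as an engineer would, in place of code of your own. Each camera call takes 0.05 s, during which the arm holds its last target.

## Task

Lift the C-shaped bracket out of the wooden rack and hang it on the blue stand's pin by the one of its five holes that lets it hang most nearly level with the orange block where it is, slid back along the pin to within a few millimetres of the black collar, and leave it hanging still and free. The pin is not exactly where the stand's position says, so feel for it gently: never press the bracket or the gripper on the stand with more than 20 N. Keep the bracket upright all the way and leave everything else alone.

Things in the scene. Friction and masses are not known exactly. Their poses are not given: they have to be found in the camera images.
- bracket: Loose C-shaped aluminium bracket, uniform 8 mm plate, 0.28 kg, upright in the rack. Origin: middle of its lower edge; x = plate normal, y = width, z up (mm): top bar y -75..75, z 138..190, with five square 11 mm through-holes in a row; leg y -75..-55, z 25..138; foot y -75..75, z 0..25. The window between is open at +y. An orange steel block is clamped on the foot.
- hole1 (a point): Centre (mid-thickness) of the bracket's square hole 1, at y = -32, z = 152 mm in the bracket's frame; hole ceiling 5.5 mm above.
- hole2 (a point): Centre (mid-thickness) of the bracket's square hole 2, at y = -16, z = 152 mm in the bracket's frame; hole ceiling 5.5 mm above.
- hole3 (a point): Centre (mid-thickness) of the bracket's square hole 3, at y = 0, z = 152 mm in the bracket's frame; hole ceiling 5.5 mm above.
- hole4 (a point): Centre (mid-thickness) of the bracket's square hole 4, at y = 16, z = 152 mm in the bracket's frame; hole ceiling 5.5 mm above.
- hole5 (a point): Centre (mid-thickness) of the bracket's square hole 5, at y = 32, z = 152 mm in the bracket's frame; hole ceiling 5.5 mm above.
- block_centre (a point): Centre of the orange steel block, 34 (x) x 40 (y) x 40 (z) mm, 0.40 kg, clamped astride the bracket's foot, centre at z = 40 mm of the bracket's frame. Its place along the foot (y -34 to 54 mm) differs each time and stays put; it shifts the centre of mass and so decides the hole.
- rack: Fixed wooden rack, 110 (x) x 180 (y) x 28 mm high, two slots along its y, 11 wide, 18 deep, floor 10 above the table. Origin: centre of its underside. The bracket stands in the slot at x = +30 mm, the green plate in the one at x = -30.
- stand: Fixed blue stand, 205 mm high; origin on the table, post at x 62..92 mm. A rigid level steel pin, 8 mm thick, round tip at x -55 pointing to -x, bears a black collar (22 mm dia, front face at x +15). Pin axis nominally y 0, z 185, parallel to x, but clamped by hand: up to 7 mm higher or lower and 6 mm to either side of that, not measured, constant in a run.
- green_plate: Bystander: green plate 120 x 70 x 8, upright in the rack's other slot (mm). Origin at the centre of its underside.
- yellow_bush: Bystander: yellow bush, 56 across, 112 high (mm). Origin at the centre of its underside.
- bearing_ring: Bystander: steel ring, 70 across, 16 high (mm). Origin at the centre of its underside.
- socket: Bystander: dark socket, 44 across, 45 high (mm). Origin at the centre of its underside.
- tin: Bystander: brass tin, 60 across, 55 high (mm). Origin at the centre of its underside.
- star_block: Bystander: yellow cross-shaped block, 90 across, 45 high (mm). Origin at the centre of its underside.
- wrench: Bystander: steel wrench lying flat on the table. Origin at the centre of its underside.
Not all that is in view belongs to the job. Of the things that look like the bracket, the smallest one is meant.

How it is judged:
By the outcome, as a careful person would: the job done as asked, in the order asked, and still so for the second after the job is handed in, with the robot touching nothing.
It also fails if it takes over 69 s, if anything falls off the work surface, if the arm or the gripper's body presses on something with over 40 N, if the wrist force passes 120 N, or if a joint passes its speed limit or range.

## Working session

There is one attempt and no reset: what is moved stays moved. The work goes in short steps, Python scripts to look and compute and a shell command to move; the robot and the scene stay as the last step left them, time stands still between calls to the robot, and variables do not carry over. Pictures are saved under pics/ and viewed, and the job is handed in when it is done.

```bash
ls; mkdir -p pics; python3 - <<'E'
from station import monitor, vision, workorder, ctrl
import cv2
print(monitor.state()); print(ctrl.tcp_to_grasp)
for n in("scene","top","wrist"):
    c=vision.capture(n); cv2.imwrite(f"pics/{n}0.png",c["image"][:,:,::-1]); print(n,c["K"],c["R"],c["t"])
E
```

```text
pics
{'time': 0.0, 'qpos': array([ 1.05973074e+00,  3.78091528e-01,  7.96436463e-02,  1.27435642e+00,
       -1.93947930e-05,  1.46048237e+00]), 'dq': array([-6.20961320e-05, -1.04564726e-03, -9.47768826e-04,  1.09184586e-03,
       -2.90591301e-03,  1.90156709e-04]), 'effort': array([ 1.31716981e-03, -4.63606131e+01,  2.69876218e+01,  2.09145021e-02,
       -1.09185203e-04,  7.69546773e-06]), 'tcp_pos': array([0.22401092, 0.52888562, 0.23035146]), 'eef_rot': array([-6.25176365e-01, -3.07815028e+00,  3.01185898e-03]), 'contact_force': array([0.50263166, 0.16950855, 0.52376428]), 'wrist_torque': array([-0.00662554, -0.05120311, -0.0100503 ]), 'opening': 0.08540265939876317}
0.0187
scene [[367.19429566   0.         317.75610347]
 [  0.         367.19429566 197.61209326]
 [  0.           0.           1.        ]] [[ 8.33892500e-01  5.51926259e-01 -8.38737075e-04]
 [ 4.73030889e-01 -7.15472644e-01 -5.14140715e-01]
 [-2.84367855e-01  4.28341337e-01 -8.57705440e-01]] [-0.47818856 -0.20092005  1.22269193]
top [[497.15763399   0.         316.489561  ]
 [  0.         497.15763399 196.2269606 ]
 [  0.           0.           1.        ]] [[-0.00153004 -0.99975595 -0.02203854]
 [-0.98179698  0.00568756 -0.18984823]
 [ 0.18992724  0.0213469  -0.98156607]] [0.02556919 0.53869718 1.51236345]
wrist [[309.70691629   0.         325.81083528]
 [  0.         309.70691629 197.9983992 ]
 [  0.           0.           1.        ]] [[ 3.91555684e-01  9.20154404e-01 -1.36384933e-04]
 [ 8.84057226e-01 -3.76154042e-01  2.77400358e-01]
 [ 2.55199859e-01 -1.08738259e-01 -9.60754403e-01]] [-0.5734299  -0.03410818  0.37814726]
```

View pics/scene0.png

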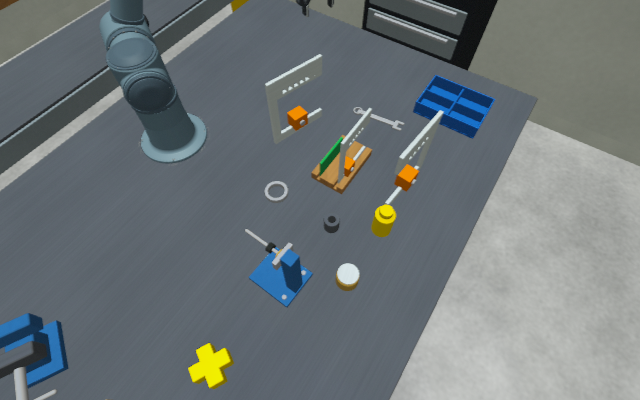

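View pics/top0.png

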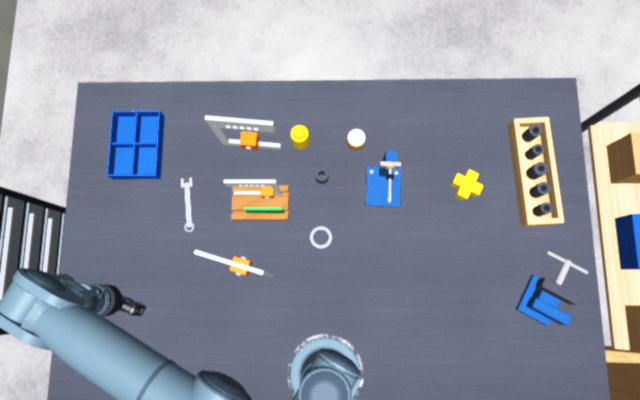

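View pics/wrist0.png

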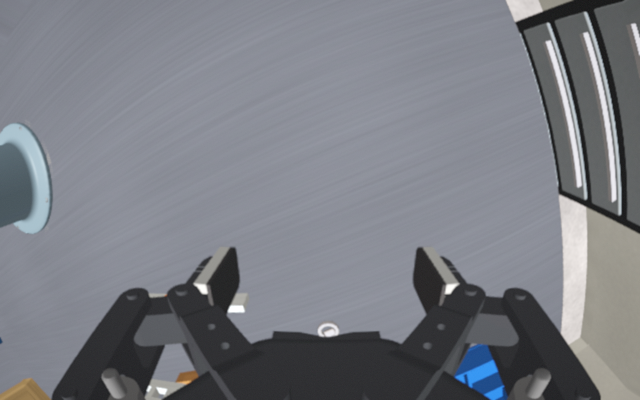

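Scene: bracket look-alikes are at (297,97), (355,145, in the rack with the green plate) and (415,155). The stand is at (285,265), with a different blue fixture at (30,345). Next, a close crop.

```bash
python3 - <<'E'
import cv2
a=cv2.imread("pics/scene0.png"); b=cv2.imread("pics/top0.png")
cv2.imwrite("pics/c1.png",cv2.resize(a[95:215,290:450],None,fx=5,fy=5,interpolation=cv2.INTER_CUBIC))
cv2.imwrite("pics/c2.png",cv2.resize(b[160:240,200:310],None,fx=7,fy=7,interpolation=cv2.INTER_CUBIC))
cv2.imwrite("pics/c3.png",cv2.resize(a[215:315,235:370],None,fx=5,fy=5,interpolation=cv2.INTER_CUBIC))
cv2.imwrite("pics/c4.png",cv2.resize(b[140:220,350:430],None,fx=7,fy=7,interpolation=cv2.INTER_CUBIC))
E
```

```text
(no output)
```

View pics/c1.png

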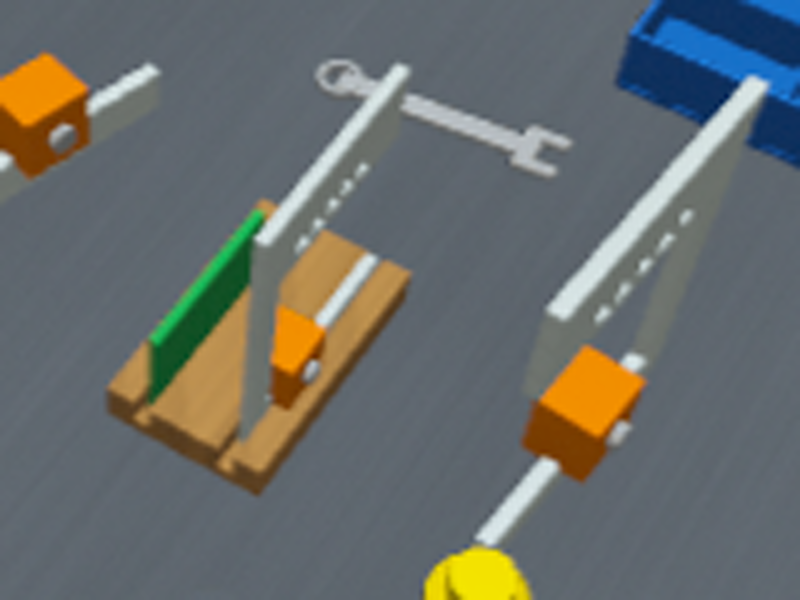

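View pics/c2.png

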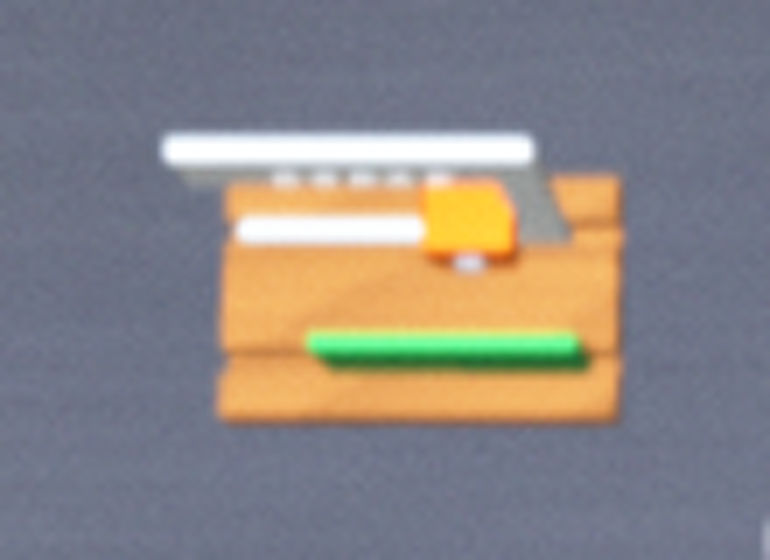

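View pics/c3.png

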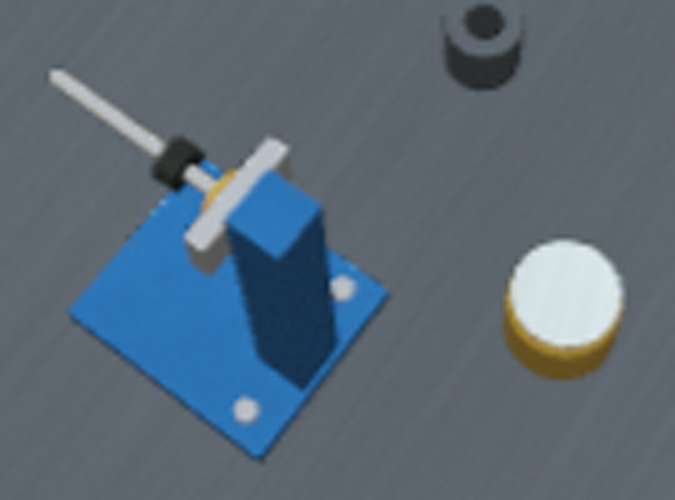

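View pics/c4.png

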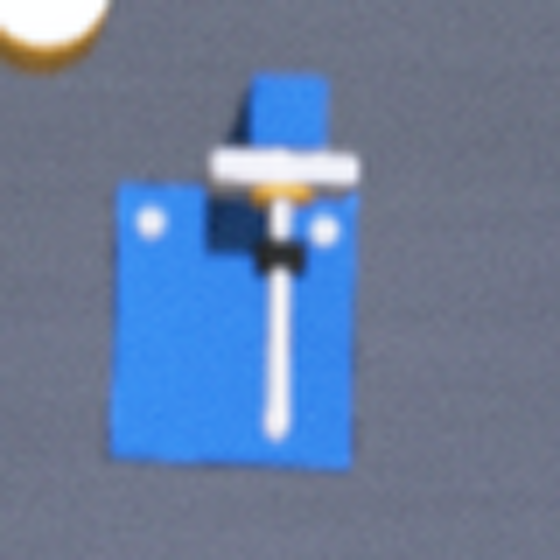

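Three things could be taken for the bracket: (297,97), (355,145) and (415,155). I choose the one in the rack at (355,145), which has the shortest bar and sits beside the green plate. Its leg is on the −y side. The pin and collar are clear in both views, so I can measure now.

```bash
cat > h.py <<'E'
import numpy as np,cv2
from station import vision,monitor
def cam(n):
    c=vision.capture(n); return c
def ray(c,uv):
    K,R,t=c["K"],c["R"],c["t"]
    d=R.T@np.linalg.solve(K,[uv[0],uv[1],1.]); return -R.T@t,d/np.linalg.norm(d)
def onz(c,uv,z):
    o,d=ray(c,uv); return o+d*(z-o[2])/d[2]
def tri(c1,u1,c2,u2):
    o1,d1=ray(c1,u1);o2,d2=ray(c2,u2)
    s=np.linalg.lstsq(np.c_[d1,-d2],o2-o1,rcond=None)[0]
    p,q=o1+d1*s[0],o2+d2*s[1]; return (p+q)/2,np.linalg.norm(p-q)
def proj(c,X):
    x=c["K"]@(c["R"]@np.asarray(X)+c["t"]); return x[:2]/x[2]
E
python3 - <<'E'
from h import *
np.set_printoptions(precision=4,suppress=True)
T=cam("top");S=cam("scene");W=cam("wrist")
t2=lambda x,y:(200+(x-3)/7,160+(y-3)/7)   # resize center convention
t4=lambda x,y:(350+(x-3)/7,140+(y-3)/7)
s1=lambda x,y:(290+(x-2)/5,95+(y-2)/5)
s3=lambda x,y:(235+(x-2)/5,215+(y-2)/5)
print("bar L,R top",onz(T,t2(163,150),.2),onz(T,t2(535,150),.2))
print("bar scene: near end",onz(S,s1(265,240),.2),"far",onz(S,s1(400,68),.2))
print("foot left end",onz(T,t2(236,230),.035))
print("block top L,R",onz(T,t2(424,215),.07),onz(T,t2(513,215),.07))
print("scene block top far-left.. corners",[onz(S,s1(*p),.07) for p in((325,338),(295,398))])
print("rack corners",[onz(T,t2(*p),.028) for p in((225,180),(620,178),(620,418),(220,418))])
print("pin tip",tri(T,t4(277,438),S,s3(53,75)))
print("pin at collar",tri(T,t4(281,270),S,s3(160,152)))
print("base corners",[onz(T,t4(*p),.01) for p in((118,186),(112,460),(352,468))])
print("base scene",[onz(S,s3(*p),.01) for p in((70,315),(262,460),(388,292))])
print("crossbar",onz(T,t4(212,165),.2),onz(T,t4(358,165),.2))
for n,uv in dict(bush=(300,132),socket=(322,174),tin=(356,138)).items(): print(n,onz(T,uv,.1 if n=="bush" else .05))
print("camC",-W["R"].T@W["t"],monitor.state()["tcp_pos"])
E
```

```text
bar L,R top [0.5562 0.2893 0.2   ] [0.5552 0.1364 0.2   ]
bar scene: near end [0.5564 0.1431 0.2   ] far [0.5549 0.2884 0.2   ]
foot left end [0.556  0.2901 0.035 ]
block top L,R [0.5552 0.1993 0.07  ] [0.555  0.1595 0.07  ]
scene block top far-left.. corners [array([0.5748, 0.1948, 0.07  ]), array([0.5822, 0.1483, 0.07  ])]
rack corners [array([0.5809, 0.2972, 0.028 ]), array([0.5807, 0.1152, 0.028 ]), array([0.4695, 0.1141, 0.028 ]), array([0.4703, 0.2961, 0.028 ])]
pin tip (array([ 0.4957, -0.1867,  0.1812]), np.float64(0.001626331061949613))
pin at collar (array([ 0.5638, -0.1908,  0.1882]), np.float64(0.001352436465281383))
base corners [array([ 0.6459, -0.1386,  0.01  ]), array([ 0.5163, -0.1332,  0.01  ]), array([ 0.512 , -0.2429,  0.01  ])]
base scene [array([ 0.5152, -0.241 ,  0.01  ]), array([ 0.6436, -0.2464,  0.01  ]), array([ 0.6475, -0.1385,  0.01  ])]
crossbar [ 0.6058 -0.1618  0.2   ] [ 0.6054 -0.2215  0.2   ]
bush [0.7344 0.0738 0.1   ]
socket [0.611 0.006 0.05 ]
tin [ 0.7292 -0.1038  0.05  ]
camC [0.1583 0.5561 0.3731] [0.2242 0.5293 0.231 ]
```

```bash
cat >> h.py <<'E'
from scipy.spatial.transform import Rotation as Ro
def tooldelta(target,pos=None):
    s=monitor.state(); R=Ro.from_rotvec(s["eef_rot"]).as_matrix()
    return 100*R.T@(np.asarray(target)-s["tcp_pos"])
def fray(c,uv):
    K,R,t=c["K"],c["R"],c["t"]; x=(uv[0]-K[0,2])/K[0,0]; y=(uv[1]-K[1,2])/K[1,1]
    r=np.hypot(x,y); k=np.sin(r)/r if r>1e-9 else 1
    return -R.T@t, R.T@np.array([x*k,y*k,np.cos(r)])
def fon(c,uv,z=None,x=None):
    o,d=fray(c,uv); s=(z-o[2])/d[2] if x is None else (x-o[0])/d[0]; return o+d*s
def fproj(c,X):
    p=c["R"]@np.asarray(X)+c["t"]; th=np.arctan2(np.hypot(p[0],p[1]),p[2]); k=th/np.hypot(p[0],p[1])
    return np.array([c["K"][0,2]+c["K"][0,0]*k*p[0],c["K"][1,2]+c["K"][1,1]*k*p[1]])
def st():
    s=monitor.state(); np.set_printoptions(precision=4,suppress=True)
    for k in("time","tcp_pos","eef_rot","qpos","contact_force","wrist_torque","opening"): print(k,s[k])
E
python3 - <<'E'
from h import *
print(tooldelta([.224,.529,.33]),tooldelta([.536,.188,.33]),tooldelta([.536,.188,.255]))
E
```

```text
[ 0.01248055 -0.0393959  -9.90243018] [-42.01928294 -19.26387931  -9.8926827 ] [-42.0198013  -19.25894323  -2.39268434]
```

```bash
python3 -m inch '[[-1,0,0,-4,0,0,0],[-1,0,0,-8,0,0,0],[-1,0,0,-10,0,0,0],[-1,-10,-4.6,-10,0,0,0],[-1,-20,-9.2,-10,0,0,0],[-1,-30,-13.8,-10,0,0,0],[-1,-38,-17.4,-10,0,0,0],[-1,-42,-19.2,-10,0,0,0],[-1,-42,-19.2,-10,0,0,0],[-1,-42,-19.2,-10,0,0,0]]'
python3 -m inch '[[-1,0,0,0,0,0,0],[-1,0,0,0,0,0,0],[-1,0,0,0,0,0,0]]'; python3 -c "
from h import *
st();print(tooldelta([.536,.188,.255]))"
```

```text
time: 1.13
tcp_pos: [0.4221, 0.3125, 0.3315]
eef_rot: [0.625, 3.078, 0.001]
contact_force: [0.3, 1.0, -0.5]
opening: 0.0853
time: 1.38
tcp_pos: [0.421, 0.3142, 0.3313]
eef_rot: [-0.626, -3.078, -0.0]
contact_force: [-0.3, -0.3, -0.6]
opening: 0.085
time 1.3833
tcp_pos [0.421  0.3142 0.3313]
eef_rot [-0.6264 -3.0779 -0.0004]
qpos [0.5199 0.2712 0.1882 1.4881 0.0006 0.9215]
contact_force [-0.3282 -0.3003 -0.6202]
wrist_torque [ 0.039  -0.0148 -0.0039]
opening 0.0849756938597339
[-15.5189  -7.1194   7.6151]
```

```bash
python3 -m inch '[[-1,-5,-2.3,0,0,0,0],[-1,-10,-4.6,0,0,0,0],[-1,-15.5,-7.1,0,0,0,0],[-1,-15.5,-7.1,0,0,0,0],[-1,-15.5,-7.1,0,0,0,0],[-1,-15.5,-7.1,3,0,0,0],[-1,-15.5,-7.1,6,0,0,0],[-1,-15.5,-7.1,7.6,0,0,0],[-1,-15.5,-7.1,7.6,0,0,0],[-1,-15.5,-7.1,7.6,0,0,0]]'
python3 -c "
from h import *
st();W=cam('wrist');cv2.imwrite('pics/w1.png',W['image'][:,:,::-1])"
```

```text
time: 2.22
tcp_pos: [0.5346, 0.1897, 0.2548]
eef_rot: [-0.621, -3.077, 0.001]
contact_force: [-0.6, -0.6, -0.3]
opening: 0.0854
time 2.2167
tcp_pos [0.5346 0.1897 0.2548]
eef_rot [-0.6212 -3.0772  0.001 ]
qpos [0.229  0.3593 0.1151 1.329  0.0004 0.6275]
contact_force [-0.6426 -0.5503 -0.3462]
wrist_torque [-0.0193  0.0053 -0.0231]
opening 0.08539263297070998
```

View pics/w1.png

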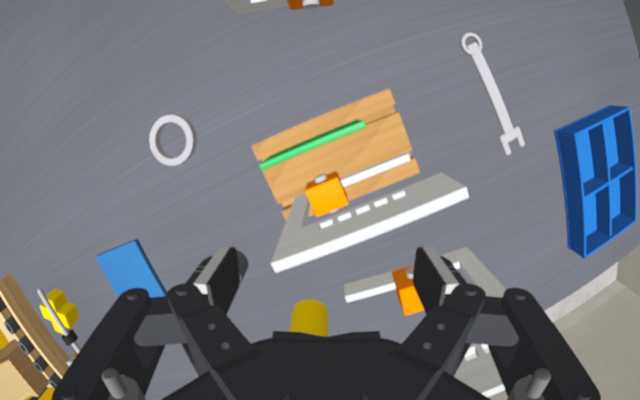

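The bracket is in view. The block is at (327,193), the foot's free end at (410,158), and the bar ends at (276,268) and (466,190). Next I zoom in.

```bash
python3 -c "
import cv2
a=cv2.imread('pics/w1.png')
cv2.imwrite('pics/w1c.png',cv2.resize(a[145:245,290:420],None,fx=6,fy=6,interpolation=cv2.INTER_CUBIC))"
```

```text
(no output)
```

View pics/w1c.png

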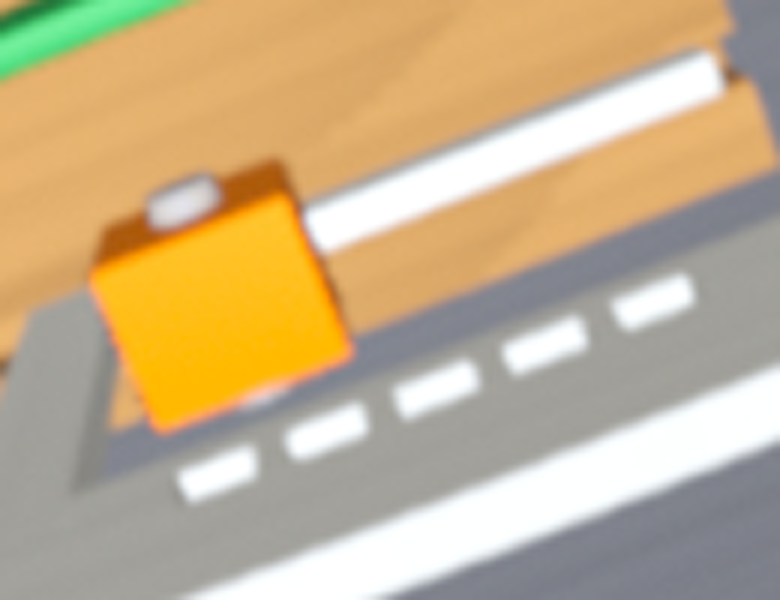

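```bash
python3 - <<'E'
from h import *
np.set_printoptions(precision=4,suppress=True)
W=cam("wrist")
p=lambda x,y:(290+(x-2.5)/6,145+(y-2.5)/6)
B=[fon(W,p(*q),z=.07) for q in((93,270),(290,192),(352,352),(162,432))]
print("block",*B,np.mean(B,0)); 
for a,b in((0,1),(1,2),(2,3),(3,0)): print(np.linalg.norm(B[a]-B[b])*1e3)
F=[fon(W,p(*q),z=.035) for q in((708,50),(726,92))]; print("foot end",*F)
print("leg inner corner",fon(W,p(75,492),x=.552))
print("bar ends top",[fon(W,q,z=.2) for q in((272.5,267),(276,271),(464.5,187.5),(468,195.5))])
h=[fon(W,p(*q),x=.552) for q in((218,474),(327,432),(437,389),(546,345),(653,302))]; print("holes",h)
E
```

```text
block [0.5396 0.1628 0.07  ] [0.5402 0.2015 0.07  ] [0.5727 0.2006 0.07  ] [0.5733 0.162  0.07  ] [0.5564 0.1817 0.07  ]
38.70533248003675
32.486605836038144
38.6423045678144
33.72830641290932
foot end [0.553  0.2892 0.035 ] [0.5625 0.2898 0.035 ]
leg inner corner [0.552  0.1597 0.1488]
bar ends top [array([0.5558, 0.1379, 0.2   ]), array([0.5598, 0.1388, 0.2   ]), array([0.5538, 0.2879, 0.2   ]), array([0.5607, 0.289 , 0.2   ])]
holes [array([0.552 , 0.1821, 0.1642]), array([0.552 , 0.1979, 0.1647]), array([0.552 , 0.2137, 0.1652]), array([0.552 , 0.2293, 0.1652]), array([0.552 , 0.2447, 0.1655])]
```

```bash
python3 -c "
from h import *
print(tooldelta([.495,.23,.255]))
R=Ro.from_rotvec(monitor.state()['eef_rot']).as_matrix();print(R, np.arctan2(R[1,0],R[0,0]))"
python3 -m inch '[[-1,1.5,0.7,0,0,0,-0.12],[-1,3,1.4,0,0,0,-0.24],[-1,4.8,2.2,0,0,0,-0.36],[-1,4.8,2.2,0,0,0,-0.48],[-1,4.8,2.2,0,0,0,-0.6],[-1,4.8,2.2,0,0,0,-0.72],[-1,4.8,2.2,0,0,0,-0.84],[-1,4.8,2.2,0,0,0,-0.96],[-1,4.8,2.2,0,0,0,-1],[-1,4.8,2.2,0,0,0,-1]]'
python3 -c "
from h import *
R=Ro.from_rotvec(monitor.state()['eef_rot']).as_matrix();print(R, np.arctan2(R[1,0],R[0,0]));print(tooldelta([.495,.23,.255]))"
```

```text
[5.38350164 2.11090127 0.1875301 ]
[[-9.21435171e-01  3.88526049e-01  2.17618488e-03]
 [ 3.88528275e-01  9.21436537e-01  6.98891151e-04]
 [-1.73367884e-03  1.48949224e-03 -9.99997388e-01]] 2.742558172671652
time: 3.15
tcp_pos: [0.5015, 0.2282, 0.2574]
eef_rot: [-0.928, 2.997, 0.0]
contact_force: [0.4, -0.1, -1.0]
opening: 0.0849
[[-8.25065844e-01 -5.65024955e-01  3.62661973e-03]
 [-5.65024238e-01  8.25073254e-01  1.31767049e-03]
 [-3.73674365e-03 -9.61963137e-04 -9.99992556e-01]] -2.541125242548514
[0.43407038 0.51490132 0.24235827]
```

```bash

python3 -m inch '[[-1,0.4,0.5,0.2,0,0,-0.12],[-1,0.4,0.5,0.2,0,0,-0.24],[-1,0.4,0.5,0.2,0,0,-0.36],[-1,0.4,0.5,0.2,0,0,-0.48],[-1,0.4,0.5,0.2,0,0,-0.6],[-1,0.4,0.5,0.2,0,0,-0.72],[-1,0.4,0.5,0.2,0,0,-0.84],[-1,0.4,0.5,0.2,0,0,-0.97],[-1,0.4,0.5,0.2,0,0,-0.97],[-1,0.4,0.5,0.2,0,0,-0.97]]'
python3 -c "
from h import *
st()
R=Ro.from_rotvec(monitor.state()['eef_rot']).as_matrix();print(np.arctan2(R[1,0],R[0,0]))
W=cam('wrist');cv2.imwrite('pics/w2.png',W['image'][:,:,::-1]);print(-W['R'].T@W['t'])"
```

```text
time: 3.98
tcp_pos: [0.4949, 0.2296, 0.2544]
eef_rot: [-2.215, 2.226, -0.001]
contact_force: [0.3, 0.3, -0.6]
opening: 0.0851
time 3.9833
tcp_pos [0.4949 0.2296 0.2544]
eef_rot [-2.2147  2.2256 -0.0013]
qpos [ 0.3181  0.3099  0.0439  1.3027  0.0001 -1.2478]
contact_force [ 0.2535  0.308  -0.5576]
wrist_torque [-0.0023 -0.0642  0.0571]
opening 0.08510457581569492
-1.575705306610776
[0.4933 0.1583 0.3966]
```

View pics/w2.png

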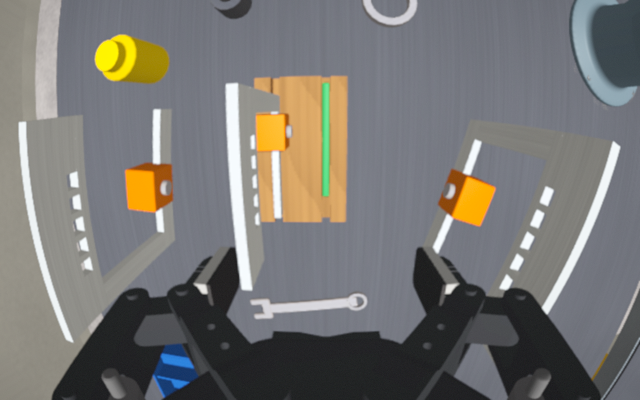

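Here the camera sits in the plane of the leg's inner face, with the block at (272,132) and the bar at (238,185). Zooming in on the block and leg gap.

```bash
python3 -c "
import cv2
a=cv2.imread('pics/w2.png')
cv2.imwrite('pics/w2c.png',cv2.resize(a[70:170,220:320],None,fx=6,fy=6,interpolation=cv2.INTER_CUBIC))
cv2.imwrite('pics/w2d.png',cv2.resize(a[170:300,220:300],None,fx=4,fy=4,interpolation=cv2.INTER_CUBIC))"
```

```text
(no output)
```

View pics/w2c.png

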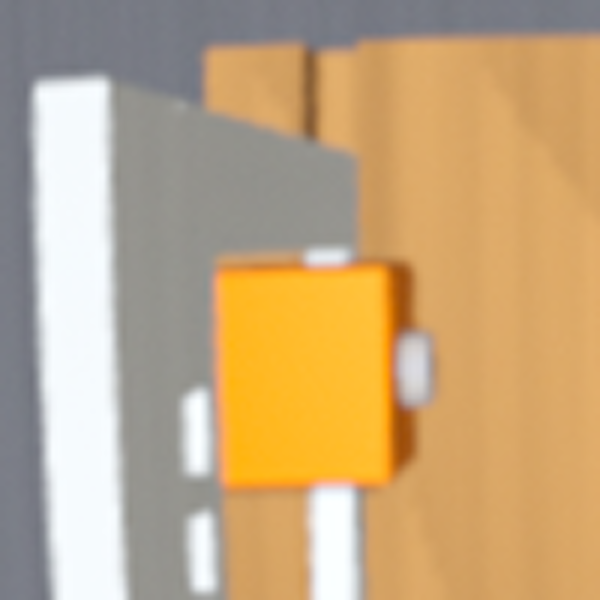

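View pics/w2d.png

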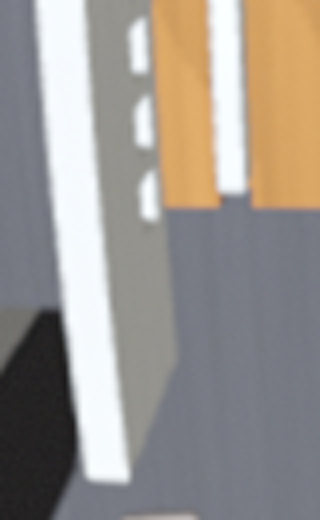

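```bash
python3 - <<'E'
from h import *
np.set_printoptions(precision=4,suppress=True)
W=cam("wrist")
p=lambda x,y:(220+(x-2.5)/6,70+(y-2.5)/6)
d=lambda x,y:(220+(x-1.5)/4,170+(y-1.5)/4)
print("leg inner at foot",fon(W,p(330,248),z=.035))
B=[fon(W,p(*q),z=.07) for q in((217,267),(387,264),(392,484),(225,488))]; print(*B,np.mean(B,0))
print("block bottom edge of -y face",fon(W,p(300,259),z=.035))
print("foot end",fon(W,d(232,193),z=.035))
print("leg outer at foot? bottom right (355,152)",fon(W,p(356,153),z=.028))
print("bar ends",fon(W,p(72,80),z=.2),fon(W,d(107,480),z=.2))
import cv2
g=cv2.cvtColor(cv2.imread('pics/w2.png'),cv2.COLOR_BGR2HSV).astype(int)
print(g[108:118,275]); 
E
```

```text
leg inner at foot [0.5535 0.1578 0.035 ]
[0.5681 0.1604 0.07  ] [0.5376 0.161  0.07  ] [0.5377 0.2002 0.07  ] [0.5681 0.2002 0.07  ] [0.5529 0.1804 0.07  ]
block bottom edge of -y face [0.5595 0.1598 0.035 ]
foot end [0.5551 0.2891 0.035 ]
leg outer at foot? bottom right (355,152) [0.5491 0.139  0.028 ]
bar ends [0.5539 0.1382 0.2   ] [0.5553 0.2883 0.2   ]
[[ 25  10 149]
 [ 26  12 149]
 [ 30  10 155]
 [ 80   4 193]
 [101   9 233]
 [170   7 227]
 [ 10  93 234]
 [ 18 198 255]
 [ 21 206 255]
 [ 21 202 255]]
```

```bash
python3 -c "
from h import *
print(tooldelta([.556,.2227,.255]))"
```

```text
[ 0.65228708 -6.12819581 -0.09469013]
```

```bash
python3 -m inch '[[-1,0.6,-3,0,0,0,0],[-1,0.65,-6.1,0,0,0,-0.005],[-1,0.65,-6.1,0,0,0,-0.005],[-1,0.65,-6.1,0,0,0,-0.005],[-1,0.65,-6.1,0,0,0,-0.005],[-1,0.65,-6.1,0,0,0,-0.005]]'
python3 - <<'E'
from h import *
st()
F=[];M=[]
for i in range(40):
    W=cam('wrist'); s=monitor.state(); F.append(s["contact_force"]);M.append(s["wrist_torque"])
F=np.array(F);M=np.array(M);print(F.mean(0),F.std(0),M.mean(0),M.std(0),len(set(M[:,0])))
print("tare",monitor.state()["time"]); cv2.imwrite('pics/w3.png',W['image'][:,:,::-1])
print(tooldelta([.556,.2227,.165]))
print(fproj(W,monitor.state()["tcp_pos"]))
E
```

```text
time: 4.58
tcp_pos: [0.5546, 0.2228, 0.2537]
eef_rot: [-2.225, 2.218, 0.0]
contact_force: [-0.9, -0.1, 0.7]
opening: 0.0855
time 4.5833
tcp_pos [0.5546 0.2228 0.2537]
eef_rot [-2.2249  2.218   0.0004]
qpos [ 0.2758  0.4225  0.2061  1.3545  0.0002 -1.2981]
contact_force [-0.8883 -0.1049  0.6841]
wrist_torque [-0.0267 -0.0313 -0.0106]
opening 0.08549799352623032
[ 0.1138 -0.0317 -0.0326] [0.5454 0.502  0.5116] [-0.0022  0.0087 -0.0033] [0.028  0.0221 0.032 ] 40
tare 6.5833
[-0.0083 -0.0554  8.8336]
[324.0462 254.1494]
```

View pics/w3.png

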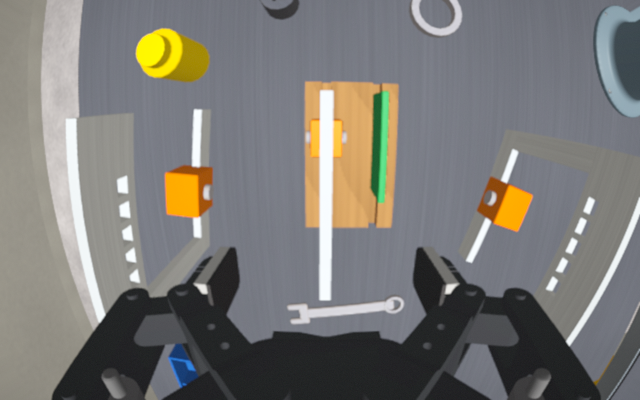

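The bar runs straight up column 326 between the fingers, with the TCP at column 324, so it's aligned. I'll descend and grip.

```bash
python3 -m inch '[[-1,0,0,3,0,0,0],[-1,0,0,6,0,0,0],[-1,0,0,8.8,0,0,0],[-1,0,0,8.8,0,0,0],[-1,0,0,8.8,0,0,0]]' 100
python3 -m inch '[[0,0,0,0,0,0,0],[0.5,0,0,0,0,0,0],[1,0,0,0,0,0,0],[1,0,0,0,0,0,0],[1,0,0,0,0,0,0],[1,0,0,0,0,0,0],[1,0,0,0,0,0,0],[1,0,0,0,0,0,0]]' 100
python3 -c "
from h import *
st();W=cam('wrist');cv2.imwrite('pics/w4.png',W['image'][:,:,::-1])"
```

```text
time: 7.0
tcp_pos: [0.5538, 0.2222, 0.1641]
eef_rot: [2.223, -2.215, -0.003]
contact_force: [0.8, -0.1, -0.1]
opening: 0.0856
time: 7.67
tcp_pos: [0.5558, 0.2229, 0.166]
eef_rot: [-2.224, 2.217, -0.0]
contact_force: [-1.0, 0.6, 3.3]
opening: 0.0065
time 7.6667
tcp_pos [0.5558 0.2229 0.166 ]
eef_rot [-2.2242  2.2167 -0.0005]
qpos [ 0.2753  0.4484  0.019   1.14    0.0004 -1.2989]
contact_force [-1.0204  0.5801  3.3483]
wrist_torque [ 0.0948  0.0723 -0.0061]
opening 0.006549961541324833
```

View pics/w4.png

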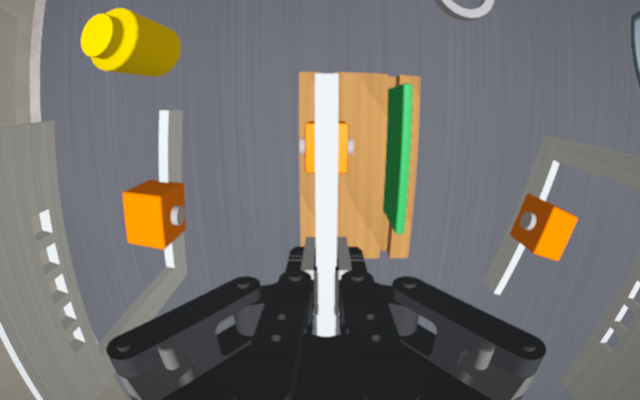

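Gripped. The bar is between the pads at (326,290). I'll lift and then weigh it.

```bash
python3 -m inch '[[1,0,0,-1,0,0,0],[1,0,0,-2,0,0,0],[1,0,0,-4,0,0,0],[1,0,0,-7,0,0,0],[1,0,0,-10,0,0,0],[1,0,0,-12,0,0,0],[1,0,0,-12,0,0,0],[1,0,0,-12,0,0,0],[1,0,0,-12,0,0,0]]'
python3 - <<'E'
from h import *
st()
F=[];M=[];Q=[]
for i in range(100):
    W=cam('wrist'); s=monitor.state(); F.append(s["contact_force"]);M.append(s["wrist_torque"]);Q.append(s["tcp_pos"])
F=np.array(F);M=np.array(M);print(F.mean(0),F.std(0),M.mean(0),M.std(0)/10,np.mean(Q,0),Ro.from_rotvec(s["eef_rot"]).as_matrix())
print(M.mean(0)/F.mean(0)[2]); cv2.imwrite('pics/w5.png',W['image'][:,:,::-1]);print(s["time"],-W['R'].T@W['t'])
E
```

```text
time: 8.47
tcp_pos: [0.5544, 0.2224, 0.2833]
eef_rot: [2.223, -2.216, -0.003]
contact_force: [0.8, 0.4, -7.5]
opening: 0.0069
time 8.4667
tcp_pos [0.5544 0.2224 0.2833]
eef_rot [ 2.2231 -2.2155 -0.0031]
qpos [ 0.2751  0.426   0.2872  1.4356  0.0003 -1.2991]
contact_force [ 0.7793  0.4267 -7.4567]
wrist_torque [0.2197 0.0174 0.0175]
opening 0.006884365868546885
[-0.0421  0.0248 -6.7164] [0.4646 0.5258 0.516 ] [ 0.2126 -0.0038 -0.0009] [0.0029 0.0025 0.0033] [0.5553 0.2226 0.2852] [[ 0.0034 -1.      0.    ]
 [-1.     -0.0034  0.0001]
 [-0.0001 -0.     -1.    ]]
[-0.0316  0.0006  0.0001]
13.4667 [0.5546 0.1514 0.4275]
```

View pics/w5.png

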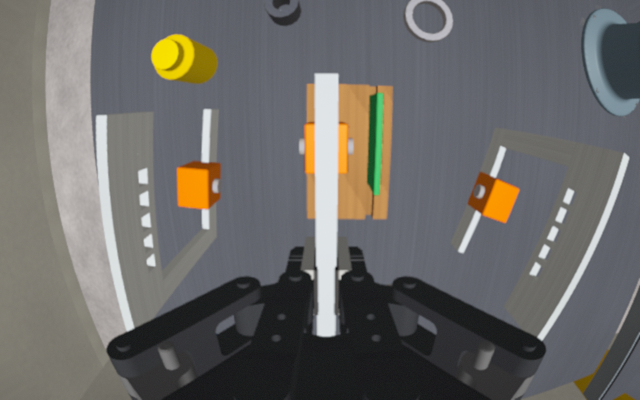

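```bash
python3 -c "
import cv2
a=cv2.imread('pics/w5.png')
cv2.imwrite('pics/w5c.png',cv2.resize(a[65:185,285:365],None,fx=5,fy=5,interpolation=cv2.INTER_CUBIC))"
```

```text
(no output)
```

View pics/w5c.png

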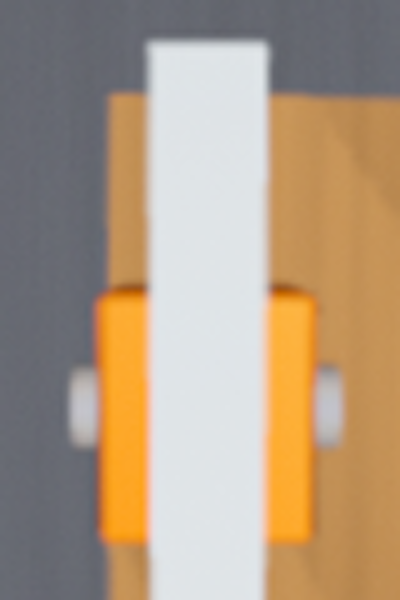

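```bash
python3 - <<'E'
from h import *
np.set_printoptions(precision=4,suppress=True)
W=cam("wrist"); g=cv2.cvtColor(W["image"],cv2.COLOR_RGB2GRAY).astype(float); hs=cv2.cvtColor(W["image"],cv2.COLOR_RGB2HSV).astype(int)
print("bar col",g[68:80,326].astype(int)); print("blk",[tuple(hs[r,309]) for r in list(range(118,128))+list(range(168,178))])
p=lambda x,y:(285+(x-2)/5,65+(y-2)/5)
z0=.1192
e=fon(W,p(208,41),z=.2+z0)
B=[fon(W,p(*q),z=.07+z0) for q in((102,297),(312,297),(312,541),(106,541))]
print("bar end",e,"block",*B,"rel",(np.mean(B,0)-e)*1e3-75, "widths",np.diff([fon(W,p(190,41),z=.2+z0)[0],0]), fon(W,p(149,60),z=.2+z0)[0]-fon(W,p(267,60),z=.2+z0)[0])
print("bar centre vs tcp", e[1]+.075-.2226)
print(fproj(W,monitor.state()["tcp_pos"]), fproj(W,monitor.state()["tcp_pos"]+[0,0,.0187]))
E
```

```text
bar col [103 103 102 102 121 176 215 226 227 226 226 227]
blk [(np.int64(16), np.int64(144), np.int64(196)), (np.int64(16), np.int64(143), np.int64(196)), (np.int64(16), np.int64(145), np.int64(194)), (np.int64(15), np.int64(151), np.int64(181)), (np.int64(14), np.int64(191), np.int64(160)), (np.int64(15), np.int64(246), np.int64(191)), (np.int64(17), np.int64(235), np.int64(226)), (np.int64(18), np.int64(213), np.int64(245)), (np.int64(18), np.int64(204), np.int64(252)), (np.int64(18), np.int64(205), np.int64(253)), (np.int64(18), np.int64(223), np.int64(254)), (np.int64(18), np.int64(222), np.int64(254)), (np.int64(18), np.int64(225), np.int64(254)), (np.int64(18), np.int64(232), np.int64(252)), (np.int64(17), np.int64(229), np.int64(245)), (np.int64(16), np.int64(200), np.int64(226)), (np.int64(16), np.int64(151), np.int64(202)), (np.int64(16), np.int64(141), np.int64(197)), (np.int64(16), np.int64(144), np.int64(197)), (np.int64(16), np.int64(142), np.int64(199))]
bar end [0.5545 0.1382 0.3192] block [0.5706 0.1618 0.1892] [0.5385 0.1618 0.1892] [0.538  0.2    0.1892] [0.5704 0.2001 0.1892] rel [ -75.1754  -32.2262 -205.    ] widths [-0.5558] 0.0080972948525736
bar centre vs tcp -0.009424960562051748
[324.0804 254.1365] [323.8486 272.3361]
```

Measured: block at about −32.5 mm. That puts the centre of mass at −23.5 mm from geometry and −22.7 mm from the wrist torque, so hole 2 (−16) is slightly nearer than hole 1 (−32). I'll carry the bracket to in front of the pin tip.

```bash
python3 -m inch '[[1,2,1.5,0,0,0,0],[1,5,4,0,0,0,0],[1,8,7,0,0,0,0],[1,11,10,0,0,0,0],[1,14,10.5,0,0,0,0],[1,17,10.5,0,0,0,0],[1,20,10.5,0,0,0,0],[1,22,10.5,0,0,0,0],[1,23,10.5,0,0,0,0],[1,23,10.5,0,0,0,0]]'
python3 -m inch '[[1,2,0,0,0,0,0.01],[1,5,0,0,0,0,0.02],[1,8,0,0,0,0,0.03],[1,11,0,0,0,0,0.044],[1,13.5,0,0,0,0,0.044],[1,15,0,0,0,0,0.044],[1,15.5,0,0,0,0,0.044],[1,15.5,0,0,0,0,0.044],[1,15.5,0,0,0,0,0.044],[1,15.5,0,0,0,0,0.044]]'
python3 - <<'E'
from h import *
st()
for n in("wrist","top","scene"):
    c=cam(n); cv2.imwrite(f'pics/{n}6.png',c["image"][:,:,::-1])
E
```

```text
time: 14.35
tcp_pos: [0.4512, -0.0095, 0.2855]
eef_rot: [2.222, -2.221, 0.001]
contact_force: [0.5, 1.4, -6.3]
opening: 0.0065
time: 15.18
tcp_pos: [0.4518, -0.1611, 0.2852]
eef_rot: [-2.177, 2.263, 0.002]
contact_force: [0.1, -0.5, -6.3]
opening: 0.0067
time 15.1833
tcp_pos [ 0.4518 -0.1611  0.2852]
eef_rot [-2.1774  2.2634  0.0016]
qpos [-0.4755  0.1729 -0.0558  1.3428  0.0011 -2.0076]
contact_force [ 0.0948 -0.5    -6.3365]
wrist_torque [ 0.2453 -0.0054 -0.0103]
opening 0.0066749731605681385
```

View pics/wrist6.png

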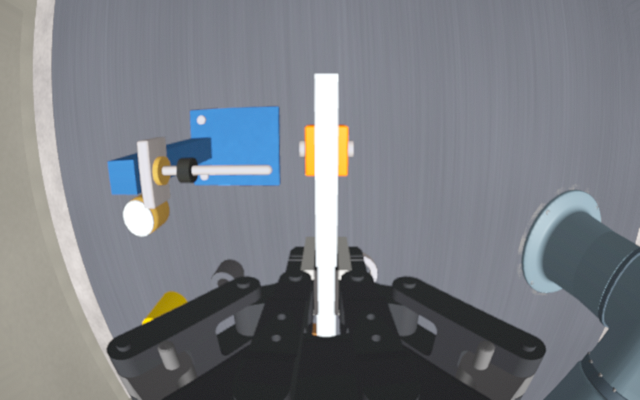

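View pics/scene6.png

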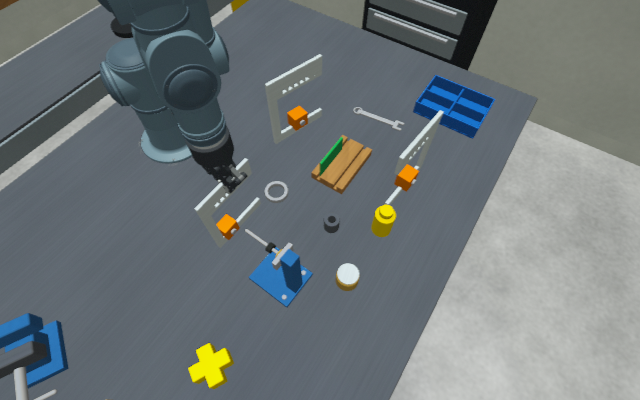

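The wrist view shows the pin from its tip (271,171) to the collar front (197,170), with the bracket bar clear to its right at column 326. I'll work out the pin line.

```bash
python3 - <<'E'
from h import *
np.set_printoptions(precision=4,suppress=True)
W=cam("wrist"); img=W["image"]
cv2.imwrite('pics/w6c.png',cv2.resize(img[140:200,180:290][:,:,::-1],None,fx=7,fy=7,interpolation=cv2.INTER_CUBIC))
S0=cv2.imread("pics/scene6.png"); cv2.imwrite('pics/s6c.png',cv2.resize(S0[150:260,185:315],None,fx=6,fy=6,interpolation=cv2.INTER_CUBIC))
g=cv2.cvtColor(img,cv2.COLOR_RGB2HSV).astype(int)
for c in (205,225,240,255,265): print(c,[(r,int(g[r,c,1]),int(g[r,c,2])) for r in range(162,180)])
E
```

```text
205 [(162, 170, 201), (163, 168, 217), (164, 163, 218), (165, 122, 202), (166, 31, 179), (167, 13, 203), (168, 11, 222), (169, 3, 228), (170, 4, 233), (171, 5, 235), (172, 3, 232), (173, 3, 226), (174, 8, 217), (175, 5, 209), (176, 7, 226), (177, 7, 233), (178, 7, 232), (179, 18, 230)]
225 [(162, 170, 221), (163, 169, 222), (164, 165, 217), (165, 106, 195), (166, 17, 185), (167, 11, 208), (168, 8, 222), (169, 3, 229), (170, 8, 236), (171, 6, 236), (172, 3, 231), (173, 5, 225), (174, 6, 208), (175, 55, 204), (176, 141, 217), (177, 170, 221), (178, 170, 221), (179, 170, 221)]
240 [(162, 167, 222), (163, 170, 221), (164, 165, 213), (165, 97, 195), (166, 11, 185), (167, 12, 211), (168, 9, 225), (169, 4, 231), (170, 7, 235), (171, 6, 236), (172, 3, 231), (173, 6, 225), (174, 9, 209), (175, 66, 212), (176, 143, 221), (177, 169, 223), (178, 167, 224), (179, 167, 224)]
255 [(162, 167, 223), (163, 171, 222), (164, 151, 221), (165, 86, 208), (166, 11, 189), (167, 13, 212), (168, 8, 226), (169, 3, 230), (170, 6, 236), (171, 8, 236), (172, 3, 232), (173, 7, 227), (174, 7, 211), (175, 54, 214), (176, 136, 223), (177, 169, 225), (178, 165, 224), (179, 166, 223)]
265 [(162, 168, 221), (163, 170, 222), (164, 150, 219), (165, 78, 202), (166, 8, 185), (167, 14, 213), (168, 9, 226), (169, 3, 230), (170, 6, 236), (171, 6, 236), (172, 3, 231), (173, 7, 227), (174, 6, 212), (175, 57, 215), (176, 138, 221), (177, 169, 222), (178, 167, 221), (179, 167, 220)]
```

View pics/w6c.png

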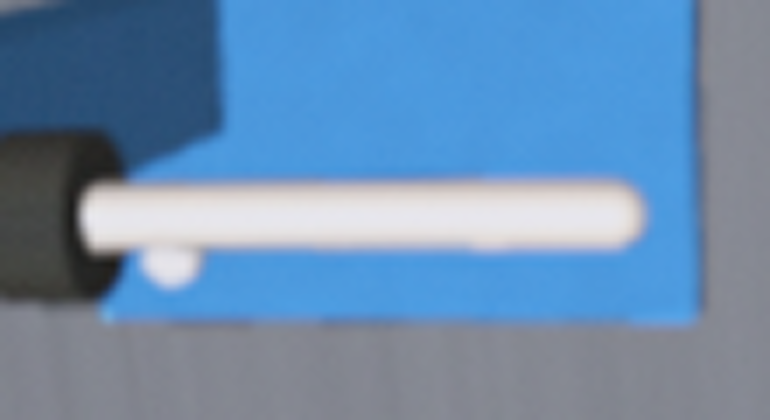

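View pics/s6c.png

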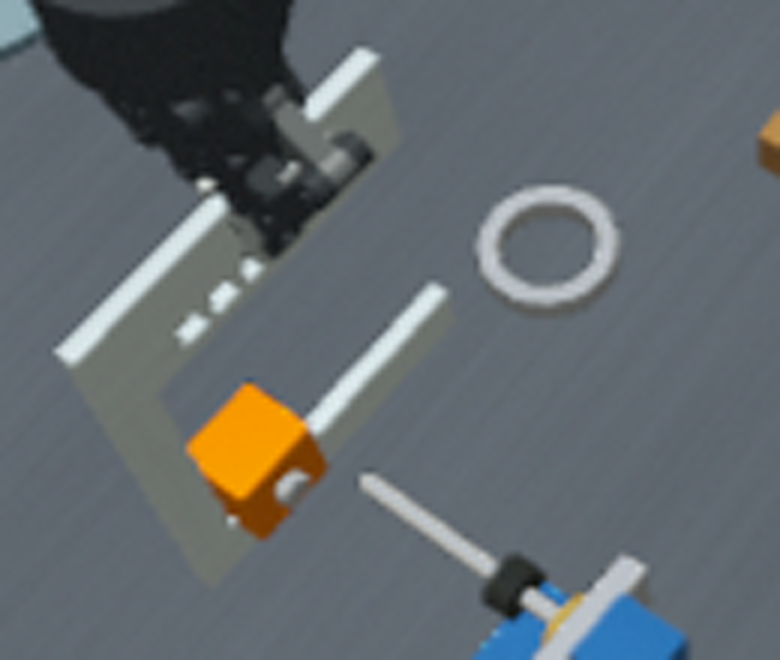

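```bash
python3 - <<'E'
from h import *
np.set_printoptions(precision=4,suppress=True)
W=cam("wrist");S=cam("scene");T=cam("top")
def t2(a,b):
    (o1,d1),(o2,d2)=a,b; s=np.linalg.lstsq(np.c_[d1,-d2],o2-o1,rcond=None)[0]; return (o1+d1*s[0]+o2+d2*s[1])/2,np.linalg.norm(o1+d1*s[0]-o2-d2*s[1])
tip=(271.4,170.3); col=(191.8,170.8)
print("tip W-S",t2(fray(W,tip),ray(S,(244.9,229.1))),"W-T",t2(fray(W,tip),ray(T,(350+274/7,140+437/7))))
print("col W-S",t2(fray(W,col),ray(S,(185+497/6,150+572/6))))
for z in(.180,.185,.19): print(z,[fon(W,(c,170.3),z=z)[:2] for c in(265,205)], fon(W,tip,z=z)[:2],fon(W,col,z=z)[:2])
# bracket in view now
e=fon(W,(326.2,73),z=.319); print("bar end",e)
print("tcp",monitor.state()["tcp_pos"])
E
```

```text
tip W-S (array([ 0.4947, -0.186 ,  0.181 ]), np.float64(0.0012755596833039199)) W-T (array([ 0.4941, -0.1871,  0.1833]), np.float64(3.4217509773405916e-05))
col W-S (array([ 0.5646, -0.1901,  0.1838]), np.float64(0.001681648402913723))
0.18 [array([ 0.5001, -0.1868]), array([ 0.5534, -0.1899])] [ 0.4947 -0.1865] [ 0.5662 -0.1903]
0.185 [array([ 0.4991, -0.1877]), array([ 0.5513, -0.1907])] [ 0.4938 -0.1874] [ 0.5638 -0.1911]
0.19 [array([ 0.498 , -0.1886]), array([ 0.5492, -0.1916])] [ 0.4929 -0.1884] [ 0.5614 -0.192 ]
bar end [ 0.4473 -0.2461  0.319 ]
tcp [ 0.4518 -0.1623  0.2853]
```

```bash
python3 -m inch '[[1,0.1,0,2,0,0,0.01],[1,0.1,0,4,0,0,0.01],[1,0.1,0,5.5,0,0,0.01],[1,0.1,0,5.5,0,0,0.01],[1,0.1,-1.5,5.5,0,0,0.01],[1,0.1,-3,5.5,0,0,0.01],[1,0.1,-4.5,5.5,0,0,0.01],[1,0.1,-6,5.5,0,0,0.01],[1,0.1,-6.5,5.5,0,0,0.01],[1,0.1,-6.5,5.5,0,0,0.01]]'
python3 -m inch '[[1,0,0,0,0,0,0],[1,0,0,0,0,0,0]]'
python3 - <<'E'
from h import *
st()
for n in("wrist","scene"):
    c=cam(n); cv2.imwrite(f'pics/{n}7.png',c["image"][:,:,::-1])
a=cv2.imread("pics/scene7.png"); cv2.imwrite('pics/s7c.png',cv2.resize(a[160:290,200:330],None,fx=4.5,fy=4.5,interpolation=cv2.INTER_CUBIC))
E
```

```text
time: 16.37
tcp_pos: [0.518, -0.1667, 0.2309]
eef_rot: [-2.165, 2.276, -0.002]
contact_force: [-1.1, 0.1, -5.9]
opening: 0.0067
time: 16.53
tcp_pos: [0.5157, -0.1662, 0.2305]
eef_rot: [2.164, -2.277, -0.001]
contact_force: [0.4, -0.8, -5.5]
opening: 0.0068
time 16.5333
tcp_pos [ 0.5157 -0.1662  0.2305]
eef_rot [ 2.164  -2.2768 -0.0013]
qpos [-0.4288  0.3103 -0.0173  1.2442 -0.0002 -1.9488]
contact_force [ 0.4028 -0.7615 -5.4925]
wrist_torque [ 0.1556 -0.0108  0.0088]
opening 0.006835838278269713
```

View pics/s7c.png

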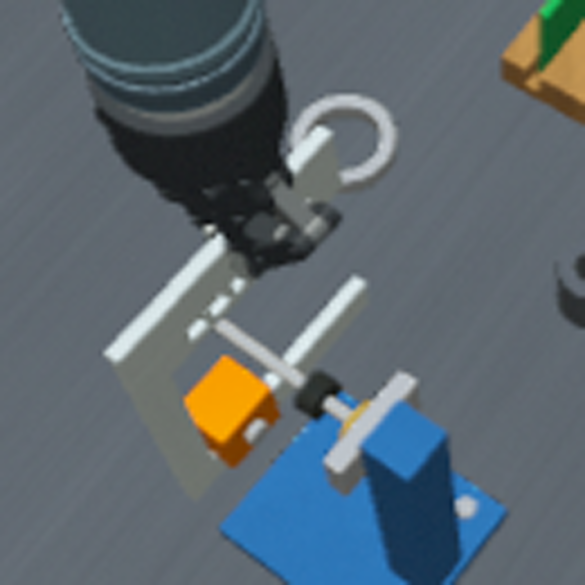

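View pics/wrist7.png

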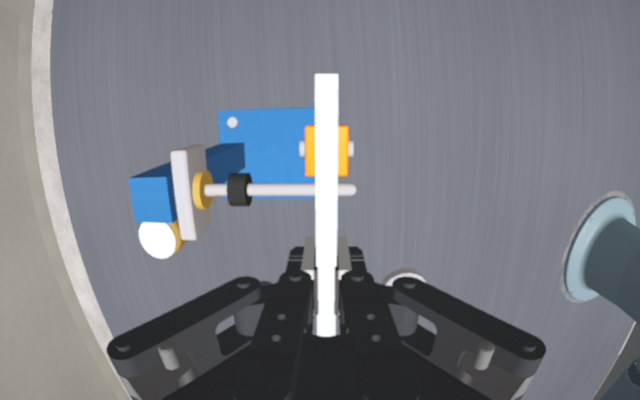

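The pin passes through the window, with its tip visible at (354,190) beyond the bar. Now I'll feel downward with the bar's lower edge.

```bash
python3 -m inch '[[1,0,0,0.6,0,0,0],[1,0,0,1.2,0,0,0],[1,0,0,1.6,0,0,0],[1,0,0,1.6,0,0,0],[1,0,0,1.6,0,0,0]]'
for i in 1 2 3; do :; done
python3 -m inch '[[1,0,0,0.1,0,0,0],[1,0,0,0.2,0,0,0],[1,0,0,0.2,0,0,0]]'
python3 -m inch '[[1,0,0,0.1,0,0,0],[1,0,0,0.2,0,0,0],[1,0,0,0.2,0,0,0]]'
```

```text
time: 17.05
tcp_pos: [0.516, -0.1661, 0.2136]
eef_rot: [2.164, -2.277, -0.002]
contact_force: [0.7, 1.0, -6.3]
opening: 0.0067
time: 17.3
tcp_pos: [0.5167, -0.1664, 0.2123]
eef_rot: [-2.164, 2.277, -0.0]
contact_force: [0.7, 0.4, -7.1]
opening: 0.0068
time: 17.55
tcp_pos: [0.5166, -0.1663, 0.2101]
eef_rot: [-2.165, 2.277, 0.0]
contact_force: [0.2, 0.5, -7.9]
opening: 0.0067
```

```bash
for i in 1; do python3 -m inch '[[1,0,0,0.1,0,0,0],[1,0,0,0.1,0,0,0],[1,0,0,0.1,0,0,0]]'; done
python3 -m inch '[[1,0,0,0.1,0,0,0],[1,0,0,0.1,0,0,0],[1,0,0,0.1,0,0,0]]'
python3 -m inch '[[1,0,0,0.1,0,0,0],[1,0,0,0.1,0,0,0],[1,0,0,0.1,0,0,0]]'
```

```text
time: 17.8
tcp_pos: [0.5166, -0.1664, 0.2092]
eef_rot: [-2.165, 2.277, 0.0]
contact_force: [0.7, -0.3, -7.0]
opening: 0.0068
time: 18.05
tcp_pos: [0.5166, -0.1664, 0.2082]
eef_rot: [-2.164, 2.277, 0.0]
contact_force: [-0.7, -0.4, -7.8]
opening: 0.0066
time: 18.3
tcp_pos: [0.5166, -0.1664, 0.2072]
eef_rot: [-2.165, 2.277, 0.0]
contact_force: [1.1, -0.5, -6.7]
opening: 0.0068
```

```bash
python3 -m inch '[[1,0,0,0.1,0,0,0],[1,0,0,0.1,0,0,0],[1,0,0,0.1,0,0,0]]'
python3 -m inch '[[1,0,0,0.1,0,0,0],[1,0,0,0.1,0,0,0],[1,0,0,0.1,0,0,0]]'
python3 -c "
from h import *
print(monitor.state()['contact_force'],monitor.state()['wrist_torque'])"
```

```text
time: 18.55
tcp_pos: [0.5166, -0.1663, 0.2062]
eef_rot: [-2.164, 2.277, 0.0]
contact_force: [-0.5, -0.1, -5.9]
opening: 0.0072
time: 18.8
tcp_pos: [0.5166, -0.1663, 0.2052]
eef_rot: [-2.165, 2.277, 0.0]
contact_force: [-1.2, -0.1, -6.6]
opening: 0.0064
[-1.17504886 -0.14364945 -6.55918699] [ 0.20506619 -0.03826834  0.0102344 ]
```

```bash
python3 -m inch '[[1,0,0,0.1,0,0,0],[1,0,0,0.1,0,0,0],[1,0,0,0.1,0,0,0]]'
python3 -m inch '[[1,0,0,0.1,0,0,0],[1,0,0,0.1,0,0,0],[1,0,0,0.1,0,0,0]]'
python3 -c "
from h import *
print(monitor.state()['contact_force'],monitor.state()['wrist_torque'])"
```

```text
time: 19.05
tcp_pos: [0.5166, -0.1663, 0.2042]
eef_rot: [-2.164, 2.277, 0.0]
contact_force: [-1.0, 0.1, -6.3]
opening: 0.0064
time: 19.3
tcp_pos: [0.5167, -0.1664, 0.2033]
eef_rot: [-2.164, 2.277, -0.0]
contact_force: [-0.5, -0.1, -5.9]
opening: 0.0068
[-0.54903239 -0.12523921 -5.91424275] [ 0.21729775 -0.03120331 -0.01482188]
```

```bash
python3 -m inch '[[1,0,0,0.1,0,0,0],[1,0,0,0.1,0,0,0],[1,0,0,0.1,0,0,0]]'
python3 -m inch '[[1,0,0,0.1,0,0,0],[1,0,0,0.1,0,0,0],[1,0,0,0.1,0,0,0]]'
python3 -c "
from h import *
print(monitor.state()['contact_force'],monitor.state()['wrist_torque'])"
```

```text
time: 19.55
tcp_pos: [0.5168, -0.1664, 0.2029]
eef_rot: [-2.164, 2.277, -0.001]
contact_force: [-0.5, 0.1, -0.3]
opening: 0.0063
time: 19.8
tcp_pos: [0.5169, -0.1664, 0.2027]
eef_rot: [-2.164, 2.276, -0.002]
contact_force: [-1.9, 2.2, 5.4]
opening: 0.0067
[-1.86210928  2.15720795  5.35171966] [ 0.46234881  0.71136723 -0.05867728]
```

Contact: the bar's lower edge met the pin at TCP z ≈ 0.2031, pressing about 12 N. I'll back off and feel sideways with the leg's inner face.

```bash
python3 -m inch '[[1,0,0,-0.5,0,0,0],[1,0,0,-1.2,0,0,0],[1,-1,0,-1.2,0,0,0],[1,-2,0,-1.2,0,0,0],[1,-2.8,0,-1.2,0,0,0],[1,-2.8,0,-1.2,0,0,0],[1,-2.8,0,-1.2,0,0,0]]'
python3 -m inch '[[1,-0.2,0,0,0,0,0],[1,-0.2,0,0,0,0,0],[1,-0.2,0,0,0,0,0]]'
python3 - <<'E'
from h import *
s=monitor.state();print(s['contact_force'],s['wrist_torque'])
W=cam("wrist");cv2.imwrite('pics/w8.png',W["image"][:,:,::-1]); print(-W['R'].T@W['t'])
g=cv2.cvtColor(W["image"],cv2.COLOR_RGB2HSV).astype(int)
E
```

```text
time: 20.38
tcp_pos: [0.5178, -0.1375, 0.2128]
eef_rot: [2.166, -2.275, -0.001]
contact_force: [0.1, -0.4, -6.9]
opening: 0.0067
time: 20.63
tcp_pos: [0.5181, -0.1365, 0.2132]
eef_rot: [2.164, -2.277, -0.0]
contact_force: [-0.2, -0.5, -6.2]
opening: 0.0065
[-0.22513767 -0.52502639 -6.20069542] [ 0.14137064 -0.01133742 -0.00233919]
[ 0.51349772 -0.20768544  0.35541539]
```

View pics/w8.png

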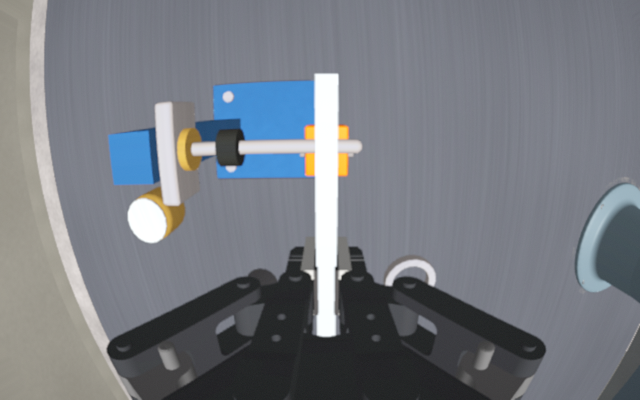

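```bash
python3 -m inch '[[1,-0.2,0,0,0,0,0],[1,-0.2,0,0,0,0,0],[1,-0.2,0,0,0,0,0]]'
python3 -m inch '[[1,-0.1,0,0,0,0,0],[1,-0.1,0,0,0,0,0],[1,-0.1,0,0,0,0,0]]'
python3 -m inch '[[1,-0.1,0,0,0,0,0],[1,-0.1,0,0,0,0,0],[1,-0.1,0,0,0,0,0]]'
```

```text
time: 20.93
tcp_pos: [0.5183, -0.1344, 0.2133]
eef_rot: [-2.164, 2.277, 0.0]
contact_force: [1.2, -0.3, -5.7]
opening: 0.0065
time: 21.18
tcp_pos: [0.5183, -0.1334, 0.2133]
eef_rot: [-2.165, 2.277, 0.0]
contact_force: [0.1, -0.0, -6.0]
opening: 0.0068
time: 21.43
tcp_pos: [0.5183, -0.1324, 0.2133]
eef_rot: [-2.165, 2.277, 0.0]
contact_force: [0.4, -0.1, -6.7]
opening: 0.0066
```

```bash
python3 -m inch '[[1,-0.1,0,0,0,0,0],[1,-0.1,0,0,0,0,0],[1,-0.1,0,0,0,0,0]]'
python3 -c "
from h import *
print(monitor.state()['contact_force'],monitor.state()['wrist_torque'])"
```

```text
time: 21.68
tcp_pos: [0.5184, -0.1314, 0.2133]
eef_rot: [-2.165, 2.277, 0.0]
contact_force: [-0.3, -0.1, -6.9]
opening: 0.0067
[-0.31633875 -0.10699053 -6.88263298] [ 0.20519097 -0.03098361 -0.02400497]
```

```bash
python3 -m inch '[[1,-0.1,0,0,0,0,0],[1,-0.1,0,0,0,0,0],[1,-0.1,0,0,0,0,0]]'
python3 -m inch '[[1,-0.05,0,0,0,0,0],[1,-0.05,0,0,0,0,0],[1,-0.05,0,0,0,0,0]]'
```

```text
time: 21.93
tcp_pos: [0.5185, -0.1303, 0.2133]
eef_rot: [-2.165, 2.277, 0.0]
contact_force: [0.4, 0.6, -5.7]
opening: 0.0066
time: 22.18
tcp_pos: [0.5185, -0.1299, 0.2133]
eef_rot: [-2.165, 2.277, 0.0]
contact_force: [0.1, -0.4, -6.8]
opening: 0.0069
```

```bash
python3 -m inch '[[1,-0.1,0,0,0,0,0],[1,-0.1,0,0,0,0,0],[1,-0.1,0,0,0,0,0]]'
```

```text
time: 22.43
tcp_pos: [0.5185, -0.1289, 0.2133]
eef_rot: [-2.165, 2.277, 0.0]
contact_force: [0.2, -0.0, -7.0]
opening: 0.0067
```

```bash
python3 -m inch '[[1,-0.1,0,0,0,0,0],[1,-0.1,0,0,0,0,0],[1,-0.1,0,0,0,0,0]]'
python3 -c "
from h import *
print(monitor.state()['contact_force'],monitor.state()['wrist_torque'])"
```

```text
time: 22.68
tcp_pos: [0.5186, -0.1283, 0.2132]
eef_rot: [2.164, -2.277, 0.001]
contact_force: [-0.4, -2.8, -7.7]
opening: 0.0061
[-0.36391497 -2.81381221 -7.72755094] [-0.20507856 -0.02210989  0.01268401]
```

Side contact at TCP y ≈ −0.1286. The leg face needs a 35 mm shift to put hole 2 on the axis, and the bar edge an 18 mm drop. I'll back out of the window and line up hole 2.

```bash
python3 -m inch '[[1,0.5,0,0,0,0,0],[1,1.0,0,0,0,0,0],[1,1.0,2,0,0,0,0],[1,1.0,4,0,0,0,0],[1,1.0,4.7,0,0,0,0],[1,2.5,4.7,0,0,0,0],[1,3.56,4.7,1.5,0,0,0],[1,3.56,4.7,2.81,0,0,0],[1,3.56,4.7,2.81,0,0,0],[1,3.56,4.7,2.81,0,0,0]]'
python3 -m inch '[[1,0,0,0,0,0,0],[1,0,0,0,0,0,0],[1,0,0,0,0,0,0]]'
python3 - <<'E'
from h import *
st()
R=Ro.from_rotvec(monitor.state()["eef_rot"]).as_matrix()
# ideal: contact pos (.5185,-.1286,.2132) moved along tool axes
t=np.array([.5185,-.1286,.2132])+R@[.035,.047,0]; t[2]=.1851
print("resid tool cm",tooldelta(t))
S=cam("scene");cv2.imwrite('pics/s9c.png',cv2.resize(S["image"][160:290,185:315][:,:,::-1],None,fx=4.5,fy=4.5,interpolation=cv2.INTER_CUBIC))
W=cam("wrist");cv2.imwrite('pics/w9.png',W["image"][:,:,::-1])
E
```

```text
time: 23.52
tcp_pos: [0.469, -0.1608, 0.1847]
eef_rot: [2.164, -2.277, -0.004]
contact_force: [0.7, 0.0, -5.7]
opening: 0.0066
time: 23.77
tcp_pos: [0.4706, -0.1612, 0.1861]
eef_rot: [-2.165, 2.276, -0.002]
contact_force: [-0.3, 0.2, -6.3]
opening: 0.0063
time 23.7667
tcp_pos [ 0.4706 -0.1612  0.1861]
eef_rot [-2.1646  2.2758 -0.0024]
qpos [-0.4577  0.2383 -0.2309  1.0998  0.0002 -1.9784]
contact_force [-0.2509  0.215  -6.3456]
wrist_torque [ 0.2061 -0.0273 -0.0028]
opening 0.006284106404818919
resid tool cm [0.0074 0.0759 0.1015]
```

View pics/s9c.png

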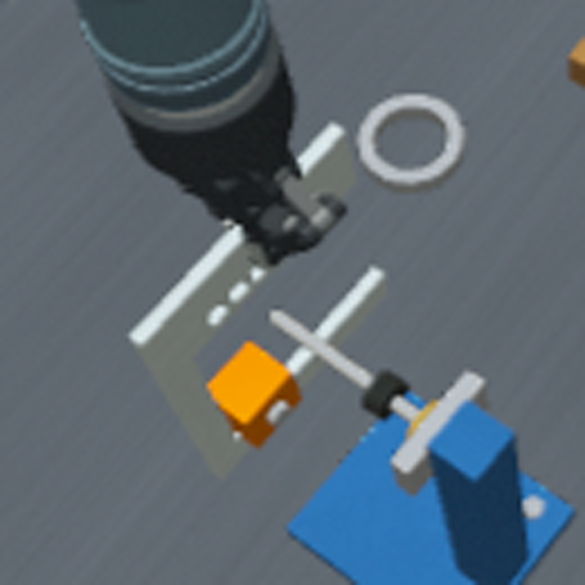

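```bash
python3 -m inch '[[1,0,0,0.1,0,0,0],[1,0,0,0.1,0,0,0],[1,0,0,0.1,0,0,0],[1,0,0,0.1,0,0,0]]'
python3 - <<'E'
from h import *
R=Ro.from_rotvec(monitor.state()["eef_rot"]).as_matrix()
t=np.array([.5185,-.1286,.2132])+R@[.035,.047,0]; t[2]=.1851
print("resid tool cm",tooldelta(t),monitor.state()["tcp_pos"])
E
```

```text
time: 24.2
tcp_pos: [0.4698, -0.161, 0.1841]
eef_rot: [-2.165, 2.277, 0.0]
contact_force: [-0.0, -0.2, -7.4]
opening: 0.0066
resid tool cm [ 0.01392554 -0.00087454 -0.0955705 ] [ 0.46979044 -0.16104184  0.18414432]
```

```bash
python3 -m inch '[[1,0.01,0,-0.1,0,0,0],[1,0.01,-0.5,-0.1,0,0,0],[1,0.01,-1,-0.1,0,0,0],[1,0.01,-1.5,-0.1,0,0,0],[1,0.01,-1.5,-0.1,0,0,0],[1,0.01,-1.5,-0.1,0,0,0]]'
python3 -m inch '[[1,0,-0.1,0,0,0,0],[1,0,-0.3,0,0,0,0],[1,0,-0.3,0,0,0,0]]'
python3 -m inch '[[1,0,-0.1,0,0,0,0],[1,0,-0.2,0,0,0,0],[1,0,-0.2,0,0,0,0]]'
python3 -c "
from h import *
print(monitor.state()['contact_force'],monitor.state()['wrist_torque'])"
```

```text
time: 24.7
tcp_pos: [0.4853, -0.1621, 0.1851]
eef_rot: [-2.165, 2.277, -0.0]
contact_force: [-1.1, 0.7, -7.1]
opening: 0.0063
time: 24.95
tcp_pos: [0.4881, -0.1621, 0.1852]
eef_rot: [-2.164, 2.277, -0.0]
contact_force: [0.2, 0.2, -5.8]
opening: 0.0071
time: 25.2
tcp_pos: [0.49, -0.1623, 0.1852]
eef_rot: [-2.164, 2.277, -0.0]
contact_force: [0.0, 0.5, -6.6]
opening: 0.0069
[ 0.04128708  0.50490781 -6.63345369] [ 0.20785332 -0.00660931 -0.01131404]
```

```bash
python3 -m inch '[[1,0,-0.1,0,0,0,0],[1,0,-0.2,0,0,0,0],[1,0,-0.2,0,0,0,0]]'
python3 -m inch '[[1,0,-0.1,0,0,0,0],[1,0,-0.2,0,0,0,0],[1,0,-0.2,0,0,0,0]]'
python3 -c "
from h import *
print(monitor.state()['contact_force'],monitor.state()['wrist_torque'])"
```

```text
time: 25.45
tcp_pos: [0.4921, -0.1624, 0.1852]
eef_rot: [-2.164, 2.277, -0.0]
contact_force: [-0.2, 0.2, -5.4]
opening: 0.0065
time: 25.7
tcp_pos: [0.4941, -0.1624, 0.1852]
eef_rot: [-2.164, 2.277, -0.0]
contact_force: [0.1, 0.4, -6.3]
opening: 0.0066
[ 0.11384692  0.35186411 -6.30014281] [ 0.24176878 -0.11327647  0.03279186]
```

```bash
python3 -m inch '[[1,0,-0.1,0,0,0,0],[1,0,-0.2,0,0,0,0],[1,0,-0.2,0,0,0,0]]'
python3 -c "
from h import *
print(monitor.state()['contact_force'],monitor.state()['wrist_torque'])"
```

```text
time: 25.95
tcp_pos: [0.4961, -0.1626, 0.1852]
eef_rot: [-2.164, 2.277, -0.0]
contact_force: [-0.2, 0.3, -7.2]
opening: 0.0066
[-0.22305954  0.26031903 -7.20448802] [ 0.22004717 -0.03294142  0.00410726]
```

```bash
python3 -m inch '[[1,0,-0.1,0,0,0,0],[1,0,-0.3,0,0,0,0],[1,0,-0.3,0,0,0,0]]'
python3 -m inch '[[1,0,-0.1,0,0,0,0],[1,0,-0.3,0,0,0,0],[1,0,-0.3,0,0,0,0]]'
python3 -c "
from h import *
print(monitor.state()['contact_force'],monitor.state()['wrist_torque'])"
```

```text
time: 26.2
tcp_pos: [0.4993, -0.1627, 0.1852]
eef_rot: [-2.164, 2.277, -0.001]
contact_force: [-0.3, -0.2, -6.7]
opening: 0.0068
time: 26.45
tcp_pos: [0.5023, -0.1629, 0.1852]
eef_rot: [-2.164, 2.277, -0.001]
contact_force: [1.2, 0.4, -5.9]
opening: 0.0068
[ 1.21779864  0.42509901 -5.87966395] [ 0.18847778 -0.02326669  0.01641524]
```

```bash
python3 -m inch '[[1,0,-0.2,0,0,0,0],[1,0,-0.4,0,0,0,0],[1,0,-0.4,0,0,0,0]]'
python3 -c "
from h import *
print(monitor.state()['contact_force'],monitor.state()['wrist_torque'])
for n in('wrist','scene'):
    c=cam(n); cv2.imwrite(f'pics/{n}10.png',c['image'][:,:,::-1])
a=cv2.imread('pics/scene10.png'); cv2.imwrite('pics/s10c.png',cv2.resize(a[170:290,200:320],None,fx=5,fy=5,interpolation=cv2.INTER_CUBIC))"
```

```text
time: 26.7
tcp_pos: [0.5064, -0.1631, 0.1852]
eef_rot: [-2.164, 2.276, -0.001]
contact_force: [-0.9, -0.0, -7.6]
opening: 0.0065
[-0.89170564 -0.00937196 -7.5798486 ] [ 0.17858944 -0.04472075 -0.02321407]
```

View pics/wrist10.png

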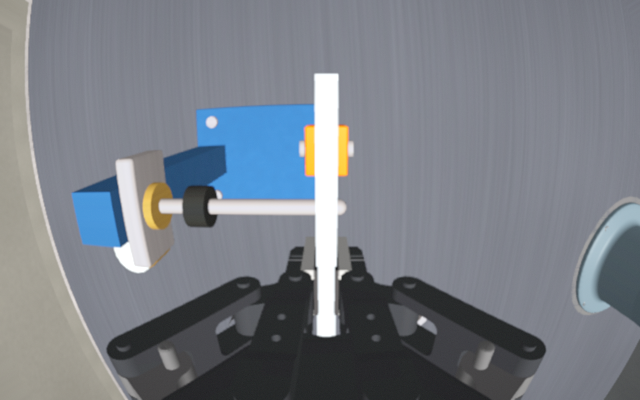

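View pics/s10c.png

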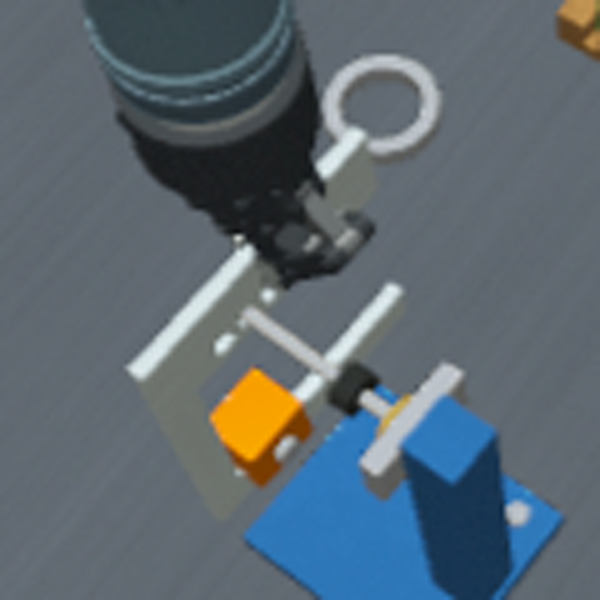

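Hole 2 is threaded. The tip shows at (342,207) past the bar, with holes 1 and 3 on either side of the pin. Next I slide toward the collar.

```bash
python3 -m inch '[[1,0,-0.6,0,0,0,0],[1,0,-1.2,0,0,0,0],[1,0,-1.8,0,0,0,0],[1,0,-2.0,0,0,0,0],[1,0,-2.0,0,0,0,0]]'
python3 -m inch '[[1,0,-0.5,0,0,0,0],[1,0,-1,0,0,0,0],[1,0,-1.5,0,0,0,0],[1,0,-2.0,0,0,0,0],[1,0,-2.4,0,0,0,0],[1,0,-2.4,0,0,0,0]]'
python3 -c "
from h import *
s=monitor.state();print(s['contact_force'],s['wrist_torque'])
W=cam('wrist');cv2.imwrite('pics/w11.png',W['image'][:,:,::-1])"
```

```text
time: 27.22
tcp_pos: [0.5268, -0.1642, 0.1851]
eef_rot: [-2.165, 2.276, -0.001]
contact_force: [0.0, -0.8, -7.0]
opening: 0.0065
time: 27.72
tcp_pos: [0.5509, -0.1654, 0.1852]
eef_rot: [-2.164, 2.276, -0.001]
contact_force: [0.2, 0.1, -6.5]
opening: 0.0068
[ 0.2240211   0.05147634 -6.48569228] [ 0.19110142  0.00598352 -0.08468655]
```

View pics/w11.png

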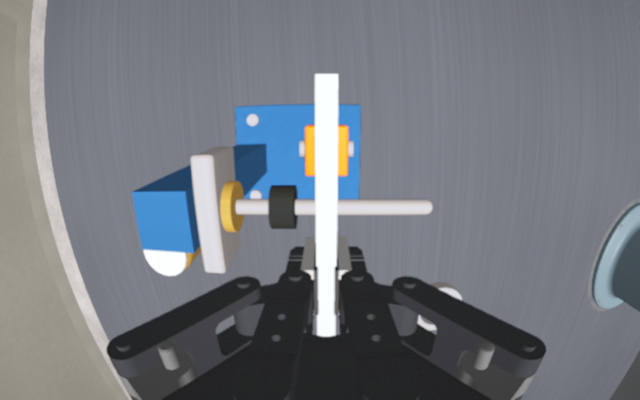

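```bash
python3 -m inch '[[1,0,-0.3,0,0,0,0],[1,0,-0.6,0,0,0,0],[1,0,-0.6,0,0,0,0]]'
python3 -m inch '[[1,0,-0.1,0,0,0,0],[1,0,-0.1,0,0,0,0],[1,0,-0.1,0,0,0,0]]'
python3 -c "
from h import *
s=monitor.state();print(s['contact_force'],s['wrist_torque'])
W=cam('wrist');cv2.imwrite('pics/w12c.png',cv2.resize(W['image'][160:260,250:400][:,:,::-1],None,fx=5,fy=5))"
```

```text
time: 28.02
tcp_pos: [0.5563, -0.1656, 0.1852]
eef_rot: [-2.164, 2.276, -0.001]
contact_force: [-0.3, -0.4, -7.2]
opening: 0.0069
time: 28.27
tcp_pos: [0.5567, -0.1656, 0.1852]
eef_rot: [-2.165, 2.277, 0.0]
contact_force: [-0.3, 0.2, -6.5]
opening: 0.0067
[-0.2916474   0.19165714 -6.51358854] [ 2.10378920e-01 -5.92158613e-03  1.43006783e-04]
```

View pics/w12c.png

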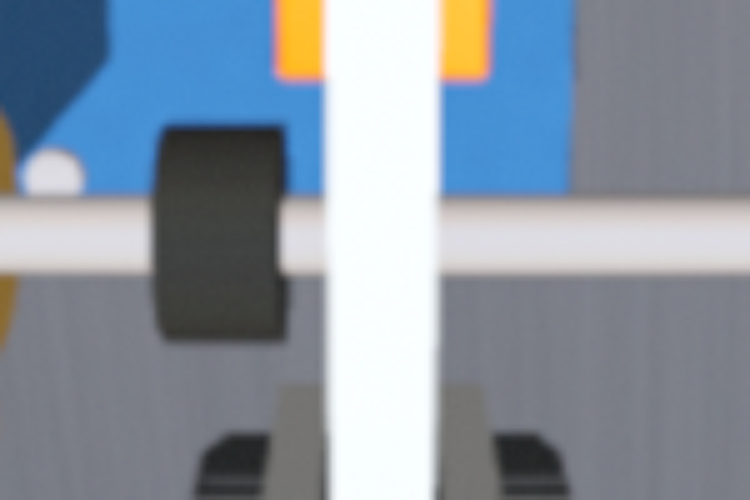

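About 4 mm of gap is left, and the fingers clear the collar. I'll go in another 2 mm, then lower onto the pin.

```bash
python3 -m inch '[[1,0,-0.1,0,0,0,0],[1,0,-0.2,0,0,0,0],[1,0,-0.2,0,0,0,0],[1,0,-0.2,0,0,0,0]]'
python3 -m inch '[[1,0,0,0.05,0,0,0],[1,0,0,0.1,0,0,0],[1,0,0,0.1,0,0,0]]'
python3 -m inch '[[1,0,0,0.05,0,0,0],[1,0,0,0.05,0,0,0],[1,0,0,0.05,0,0,0]]'
python3 -c "
from h import *
s=monitor.state();print(s['contact_force'],s['wrist_torque'])"
```

```text
time: 28.65
tcp_pos: [0.5588, -0.1657, 0.1852]
eef_rot: [-2.164, 2.277, -0.0]
contact_force: [-0.8, -0.1, -6.7]
opening: 0.0066
time: 28.9
tcp_pos: [0.5586, -0.1657, 0.184]
eef_rot: [2.164, -2.277, -0.001]
contact_force: [-0.2, -0.5, -6.2]
opening: 0.0066
time: 29.15
tcp_pos: [0.5587, -0.1657, 0.1838]
eef_rot: [-2.164, 2.277, -0.0]
contact_force: [-1.6, -0.4, -5.7]
opening: 0.0067
[-1.59972763 -0.42726581 -5.74600125] [ 0.23752668  0.08043686 -0.04734175]
```

```bash
python3 -m inch '[[1,0,0,0.03,0,0,0],[1,0,0,0.03,0,0,0],[1,0,0,0.03,0,0,0]]'
python3 -c "
from h import *
s=monitor.state();print(s['contact_force'],s['wrist_torque'])"
```

```text
time: 29.4
tcp_pos: [0.5588, -0.1657, 0.1837]
eef_rot: [-2.164, 2.277, -0.0]
contact_force: [-1.1, 0.8, -2.8]
opening: 0.0066
[-1.0531497   0.75176772 -2.76342504] [ 0.27116202  0.26165548 -0.03127205]
```

```bash
python3 -m inch '[[1,0,0,0.03,0,0,0],[1,0,0,0.03,0,0,0],[1,0,0,0.03,0,0,0]]'
python3 -c "
from h import *
s=monitor.state();print(s['contact_force'],s['wrist_torque'])"
```

```text
time: 29.65
tcp_pos: [0.5588, -0.1657, 0.1835]
eef_rot: [-2.164, 2.277, -0.001]
contact_force: [-1.9, 1.4, -0.1]
opening: 0.0064
[-1.90380026  1.44400354 -0.08116471] [ 0.33526335  0.39928408 -0.05621183]
```

Weight is now on the pin (Fz ≈ 0). I'll open a little at a time.

```bash
python3 -m inch '[[0.84,0,0,0,0,0,0],[0.82,0,0,0,0,0,0],[0.8,0,0,0,0,0,0],[0.78,0,0,0,0,0,0],[0.76,0,0,0,0,0,0],[0.74,0,0,0,0,0,0],[0.72,0,0,0,0,0,0],[0.7,0,0,0,0,0,0],[0.7,0,0,0,0,0,0],[0.7,0,0,0,0,0,0]]' 20
python3 -c "
from h import *
st()
W=cam('wrist');cv2.imwrite('pics/w13.png',W['image'][:,:,::-1])"
```

```text
time: 30.48
tcp_pos: [0.5588, -0.1657, 0.1831]
eef_rot: [-2.164, 2.277, -0.0]
contact_force: [0.1, -0.3, -0.1]
opening: 0.0132
time 30.4833
tcp_pos [ 0.5588 -0.1657  0.1831]
eef_rot [-2.1645  2.2768 -0.0001]
qpos [-0.3972  0.4094  0.0038  1.165   0.0001 -1.9174]
contact_force [ 0.1103 -0.3323 -0.0516]
wrist_torque [ 0.0127  0.0227 -0.0226]
opening 0.013248132473594037
```

View pics/w13.png

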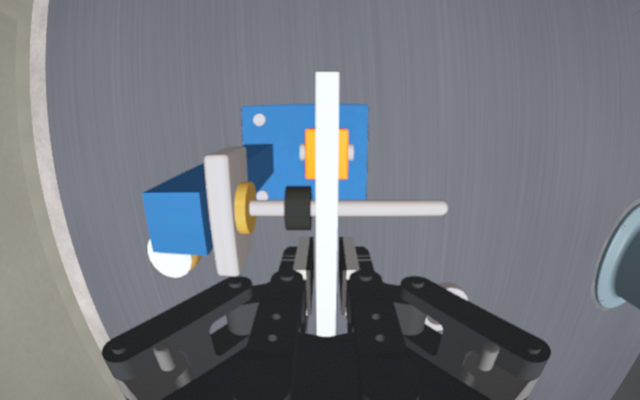

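The bracket is hanging free with the forces near zero, and the plate is between the open pads at (326,260). I'll open a bit more and lift straight up.

```bash
python3 -m inch '[[0.55,0,0,0,0,0,0],[0.45,0,0,0,0,0,0],[0.45,0,0,0,0,0,0],[0.45,0,0,-0.5,0,0,0],[0.45,0,0,-1.5,0,0,0],[0.45,0,0,-3,0,0,0],[0.45,0,0,-4.5,0,0,0],[0.45,0,0,-6,0,0,0],[0.45,0,0,-8,0,0,0],[0.45,0,0,-10,0,0,0]]'
python3 -m inch '[[0.45,0,2,-1,0,0,0],[0.45,0,5,-2,0,0,0],[0.45,0,8,-2,0,0,0],[0.45,-2,11,-2,0,0,0],[0.45,-5,13,-2,0,0,0],[0.45,-9,13,-2,0,0,0],[0.45,-12,13,-2,0,0,0],[0.45,-13,13,-2,0,0,0],[0.45,-13,13,-2,0,0,0],[0.45,-13,13,-2,0,0,0]]'
python3 - <<'E'
from h import *
st()
for n in("top","scene","wrist"):
    c=cam(n); cv2.imwrite(f'pics/{n}14.png',c["image"][:,:,::-1])
a=cv2.imread('pics/scene14.png'); cv2.imwrite('pics/s14c.png',cv2.resize(a[170:300,200:330],None,fx=4.5,fy=4.5,interpolation=cv2.INTER_CUBIC))
E
```

```text
time: 31.37
tcp_pos: [0.5586, -0.1656, 0.2848]
eef_rot: [-2.164, 2.277, -0.001]
contact_force: [-0.2, 0.7, 1.1]
opening: 0.0232
time: 32.2
tcp_pos: [0.4358, -0.0294, 0.3038]
eef_rot: [-2.166, 2.275, -0.002]
contact_force: [0.3, 0.0, -0.4]
opening: 0.0235
time 32.2
tcp_pos [ 0.4358 -0.0294  0.3038]
eef_rot [-2.1659  2.2754 -0.0024]
qpos [-0.2124  0.083  -0.1127  1.3738 -0.0007 -1.7339]
contact_force [ 0.2965  0.0099 -0.3717]
wrist_torque [-0.0303  0.0169 -0.0159]
opening 0.02347975620581634
```

View pics/s14c.png

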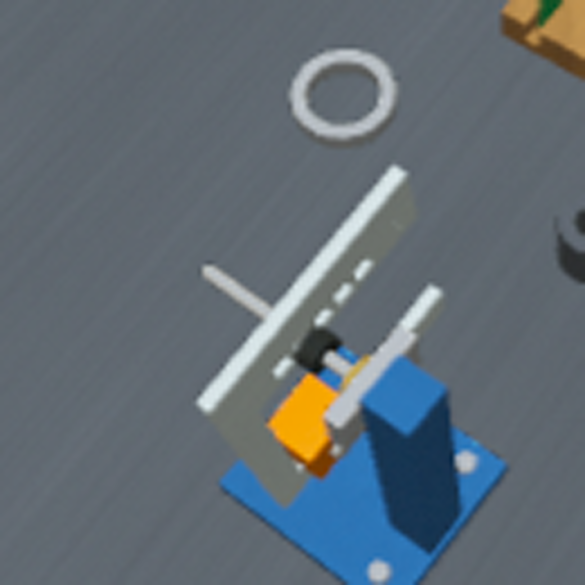

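View pics/wrist14.png

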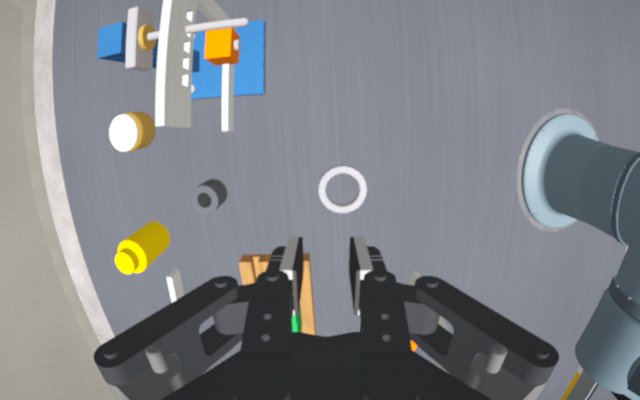

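View pics/top14.png

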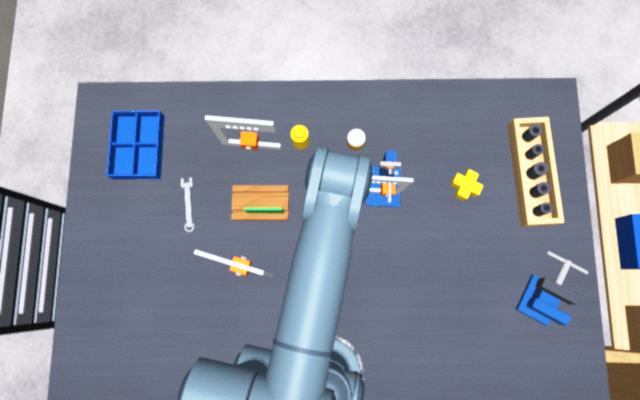

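It hangs by hole 2: holes 1, 3, 4 and 5 are visible at (285,367), (323,318), (343,294) and (362,270) in the crop. The pin and collar are clear. I'll measure tilt, gap and stillness.

```bash
python3 - <<'E'
from h import *
np.set_printoptions(precision=4,suppress=True)
S=cam("scene"); a0=cv2.cvtColor(cv2.imread('pics/scene14.png'),cv2.COLOR_BGR2GRAY).astype(int)
print("motion maxdiff", np.abs(cv2.cvtColor(S["image"],cv2.COLOR_RGB2GRAY).astype(int)-a0)[190:290,235:300].max())
p=lambda x,y:(200+(x-1.75)/4.5,170+(y-1.75)/4.5)
n=np.array([np.cos(-.05),np.sin(-.05),0])
def onplane(c,uv,x0,f=ray):
    o,d=f(c,uv); P=np.array([x0,-.19,.18]); return o+d*((P-o)@n)/(d@n)
# +x face edges visible: lower edge of white top strip on the +x side
A=onplane(S,p(211,411),.561); B=onplane(S,p(406,181),.561)
print(A,B,np.linalg.norm(A-B),"tilt deg (+ = +y end up)",np.degrees(np.arctan2(B[2]-A[2],B[1]-A[1])))
h=[onplane(S,p(*q),.561) for q in((285,367),(323,318),(343,294),(362,270))]; print(h, np.degrees(np.arctan2(h[3][2]-h[0][2],h[3][1]-h[0][1])))
A=onplane(S,p(290,505),.561);print("foot bottom -y",A)
E
```

```text
motion maxdiff 48
[ 0.558  -0.2497  0.2093] [ 0.5654 -0.1021  0.2176] 0.148073400658285 tilt deg (+ = +y end up) 3.226604476957209
[array([ 0.5603, -0.2037,  0.1734]), array([ 0.5618, -0.1734,  0.1785]), array([ 0.5626, -0.1574,  0.1796]), array([ 0.5634, -0.1419,  0.1817])] 7.595221057894116
foot bottom -y [ 0.559  -0.2295  0.0198]
```

```bash
python3 -m inch '[[0.45,0,0,0,0,0,0],[0.45,0,0,0,0,0,0],[0.45,0,0,0,0,0,0],[0.45,0,0,0,0,0,0],[0.45,0,0,0,0,0,0],[0.45,0,0,0,0,0,0],[0.45,0,0,0,0,0,0],[0.45,0,0,0,0,0,0],[0.45,0,0,0,0,0,0],[0.45,0,0,0,0,0,0]]'
python3 - <<'E'
from h import *
np.set_printoptions(precision=4,suppress=True)
I=[];
for i in range(16):
    I.append(cam("scene")["image"].astype(float))
I=np.array(I)[:,190:290,235:300]
print("successive mean absdiff",[round(np.abs(I[i]-I[0]).mean(),2) for i in range(1,16)], np.abs(I[15]-I[0]).max(), np.abs(I[1:8].mean(0)-I[8:].mean(0)).max())
W=cam("wrist");cv2.imwrite('pics/w15.png',cv2.resize(W["image"][0:150,90:290][:,:,::-1],None,fx=4,fy=4,interpolation=cv2.INTER_CUBIC))
m=np.array(I).mean(0); cv2.imwrite('pics/s15.png',cv2.resize(m.astype(np.uint8)[:,:,::-1],None,fx=6,fy=6,interpolation=cv2.INTER_CUBIC))
print(monitor.state()["time"])
E
```

```text
time: 33.23
tcp_pos: [0.4355, -0.0293, 0.3031]
eef_rot: [-2.165, 2.277, 0.0]
contact_force: [-0.0, -0.1, -0.0]
opening: 0.0231
successive mean absdiff [np.float64(0.61), np.float64(0.63), np.float64(0.62), np.float64(0.63), np.float64(0.64), np.float64(0.62), np.float64(0.62), np.float64(0.63), np.float64(0.61), np.float64(0.62), np.float64(0.62), np.float64(0.62), np.float64(0.62), np.float64(0.63), np.float64(0.62)] 11.0 4.857142857142858
34.0833
```

View pics/w15.png

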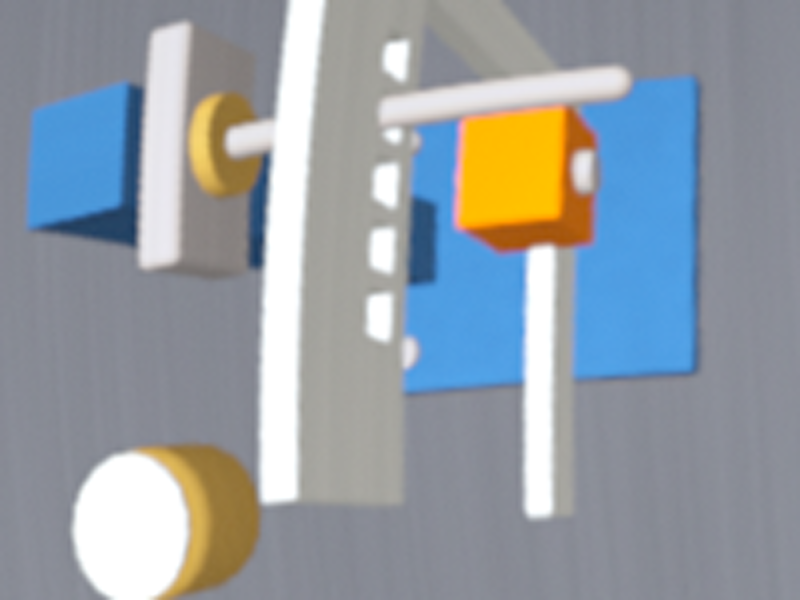

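View pics/s15.png

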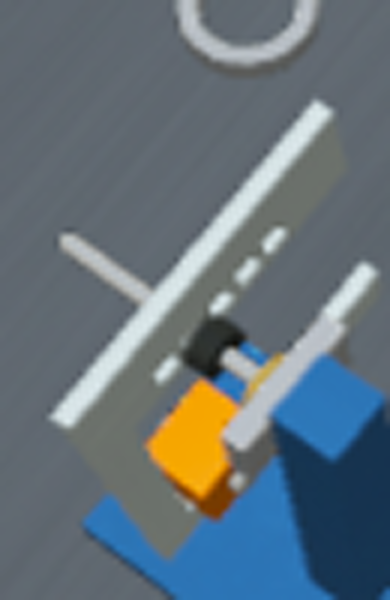

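```bash
python3 - <<'E'
from h import *
np.set_printoptions(precision=4,suppress=True)
S=cam("scene");W=cam("wrist")
def onplane(c,uv,P,yaw,f=ray):
    n=np.array([np.cos(yaw),np.sin(yaw),0]); o,d=f(c,uv); return o+d*((np.array(P)-o)@n)/(d@n)
def rep(t,A,B): print(t,A,B,round(1e3*np.linalg.norm(A-B),1),"tilt",round(np.degrees(np.arctan2(B[2]-A[2],B[1]-A[1])),2))
s=lambda x,y:(235+(x-2.5)/6,190+(y-2.5)/6)
P=(.561,-.19,.18)
rep("bar +x edge",onplane(S,s(70,428),P,-.05),onplane(S,s(333,112),P,-.05))
rep("holes",onplane(S,s(168,371),P,-.05),onplane(S,s(275,240),P,-.05))
s1=lambda x,y:(290+(x-2)/5,95+(y-2)/5)
rep("ref rack bar +x edge",onplane(S,s1(276,243),(.56,.2,.2),0),onplane(S,s1(411,72),(.56,.2,.2),0))
rep("ref holes",onplane(S,s1(303,243),(.56,.2,.2),0),onplane(S,s1(363,169),(.56,.2,.2),0))
# wrist: -x face of plate at .553; pin x
w=lambda x,y:(90+(x-1.5)/4,(y-1.5)/4)
Q=(.553,-.19,.18)
f=lambda u:onplane(W,w(*u),Q,-.05,fray)
rep("wrist holes1-5 lower-right corners",f((407,82)),f((389,342)))
rep("wrist holes3-5",f((398,207)),f((389,342)))
print("bar top +y",f((298,502)),"bar bottom +y",f((402,505)))
E
```

```text
bar +x edge [ 0.558  -0.2502  0.2105] [ 0.5655 -0.1006  0.2229] 150.3 tilt 4.73
holes [ 0.5603 -0.2048  0.1741] [ 0.5635 -0.1408  0.18  ] 64.3 tilt 5.27
ref rack bar +x edge [0.56   0.1488 0.1942] [0.56   0.2928 0.1961] 144.0 tilt 0.73
ref holes [0.56   0.181  0.1614] [0.56   0.247  0.1593] 66.0 tilt -1.88
wrist holes1-5 lower-right corners [ 0.5525 -0.2008  0.1688] [ 0.5557 -0.1359  0.1769] 65.6 tilt 7.15
wrist holes3-5 [ 0.5541 -0.1687  0.1718] [ 0.5557 -0.1359  0.1769] 33.3 tilt 8.82
bar top +y [ 0.5574 -0.1017  0.223 ] bar bottom +y [ 0.5576 -0.0977  0.1728]
```

```bash
python3 -c "
from station import workorder
print(workorder.close_job())"
```

```text
the job is handed in; nothing more can be done
None
```

The bracket is hanging on the stand's pin by hole 2, about 2 mm from the collar by the last wrist view. I handed the job in at about 34 s.

- **Pin:** I found it by touch. The bar's lower edge met it with about 12 N and the leg's inner face with about 3 N. Hole 2 then went on with no rise in force, and the weight was on the pin before I opened the gripper.
- **Final state:** The scene pictures over the last second show no motion beyond image noise. The gripper is well clear and the force readings are near zero. The bystanders look undisturbed in the last pictures.
- **Hole choice was close:** The block sits at about y = −32.5 mm. That puts the centre of mass at −23.5 mm from the geometry and −22.7 ± 0.9 mm from the wrist torque. The midpoint between holes 1 and 2 is −24 mm, so hole 2 wins by only about a millimetre.
- **Tilt:** It hangs about 4.7° with the leg side (−y) low. The bar's edges and +y end gave 4.6–4.7°, and the holes in the scene view gave 5.3°. These are only good to about a degree: the same method on the level bracket in the rack read +0.7° and −1.9°. The holes in the wrist view disagreed at 7–9°, and I did not trust those because they were seen at a steep angle.

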